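# Load two dropper bottles into a spring-fed bottle magazine

## Robot

A 6-joint arm with a two-finger parallel gripper is mounted at the origin on a cart in front of the work surface, level with it; the furniture and walls round the work are solid. World frame = base frame: x ahead of the robot, y to its left, z up, the work surface at z = 0. Lengths are in mm, angles in rad, forces in N, time in s.
With the tool pointing down it reaches from about 350 to 775 mm from the base axis. Payload 7.3 kg.
Tool frame: the origin (TCP) lies at the very end of the fingers, on their centre line; the grasp point (between the pads) lies bot.grip_point_offset behind it (bot.grip_point_offset is the distance from the TCP to the grasp point, in mm); z points along the fingers, y is the line along which they close (so a half turn about z gives the same grasp; the last joint's range is limited). The gripper opens to 92 mm and grips with 3 to 60 N. Pads are 19 mm wide; open, the fingers measure 130 mm over their backs; the gripper's body (75 mm by 190 mm) begins 47 mm behind the grasp point.
Start: joints at [-1.446, 0.342, 1.524, -0, 1.275, -0.146], TCP at [140.461, -505.881, 226.741] pointing down, gripper open.
Joint ranges: [-2.53, 2.53], [-0.77, 2.02], [0.04, 2.7], [-1, 4.14], [0.28, 2.66], [-3.11, 3.11]. Speed limits (rad/s): [2.57, 2.57, 3.14, 3.14, 3.14, 3.14].

## Interface

Orientations are given as [roll, pitch, yaw] about the fixed x, y, z axes, in that order (R = Rz(yaw) Ry(pitch) Rx(roll)).
In Python, from plant import bot gives the robot as it stands. The module is installed in compiled form; this text tells all that it offers.
- The arm moves only by the tool carry_out, never from a script. Its argument "plan" is a list of rows, each an object of numbers: "tx", "ty", "tz": the shift along the world's x, y, z in mm; "rx", "ry", "rz": the turn, a rotation vector about the world's x, y, z in rad. A call has 1 to 12 rows; each row shifts and turns the commanded pose from where the row before left it; what a row does not reach is not made up. A row lasts 1/10 s, in which the tool goes at most 50 mm and 8.59 degrees, less where a joint would pass 70% of its speed; a pose out of reach is approached as far as the arm can. A call with a gripper value outside its range is refused whole. "gripper" is the closure, from 0 (fully open) to 1 (shut), set as the call begins (left out, the last holds). The fingers move at their own pace and stop on an object; the grip force is fixed at half the most. Time passes only in rows, so rows that do not move let the fingers close. It gives the time, the measured TCP pose, the force, the opening and the grip force at its end, in the units of the state.
- bot.get_obs(): the state, without advancing time (a new reading comes with each control period).
- bot.capture(name): name is "scene" or "top" or "wrist"; returns the picture (400x640x3 uint8, red, green, blue); there is no depth.
- bot.camera_model(name): a dict with "camera_matrix" (3x3 intrinsics, pixels), "R" (3x3) and "t" (3): a world point X has camera coordinates R X + t. Camera axes: x right, y down, z forward; pixel columns grow to the right and rows downward; lengths in mm; the calibration is good to about 2 mm. A picture is of the moment at which its call begins: read the wrist's pose just before it. camera_model takes no time and is no camera call; for the wrist camera it gives the pose at the moment of the call.
- bot.close_job(): hands the job in; it is judged then, once.
The state is a dict: "time": time; "joint_positions": joint angles; "dq": joint speeds; "tau": joint torques, N m; "tool_pos": TCP position; "tcp_rot": TCP orientation; "contact_force": force on the tool from outside, world axes, zero at the start; "moment": the same for the moment, N m; "grip_width": finger opening in mm; "finger_force": force on a finger pad.
Only numpy, scipy, OpenCV 4.12 (cv2) and the standard library are available. Lean on these libraries where they do the work, as an engineer would, in place of code of your own. Each camera call takes 0.05 s, during which the arm holds its last target. There are 200 camera calls.

## Task

Load the bottle magazine: draw the sprung follower back by its black knob, moving the knob sideways into the notch in the slotted edge so that it stays parked by itself; the notch has to be found by feel, so only press the knob lightly against the edge. Then stand both amber dropper bottles upright in the track between the front stop and the pusher plate. Last, take the knob out of the notch again and lead the follower forward under control, never letting it snap, until its spring holds both bottles in a row against the front stop; let go, and leave the other things on the worktop where they are.

Things in the scene. Friction and masses are not known exactly. Their poses are not given: they have to be found in the camera images.
- magazine: Fixed bottle magazine: base plate 268 (x) by 80 mm (y) with an aluminium track along x. Origin: on the worktop under mid-track, 106 mm behind the front stop's inner face; z up. Front stop at the -x end, 6 mm thick, top at z = 46 mm; the follower is drawn back to +x. Track 36 mm wide inside, walls 4 mm thick, tops at 30 mm beside the loading space, 40 mm from 88 mm behind the stop on.
- track_front (a point): Point on the track's floor (6 mm above the worktop) at mid-width, at the inner face of the front stop. Axes as magazine (+x along the track, away from the stop).
- guide_edge (a point): Front end of the fixed edge, a strip and notched keeper plate on the +y wall, 40 to 51 mm above the worktop, 6.5 mm to +y of mid-track, running 125 to 173 mm to +x. It stops the knob's stem (10 mm thick) from moving to +y except at one square notch 13 mm wide, 12.5 mm deep. The keeper is clamped elsewhere each time: mid-notch is at follower 0.056 to 0.104. Low friction; load with less than 20 N.
- follower (a joint): Follower travel along the magazine's +x, m: 0 = fully forward (pusher face 20 mm from the front stop), at most 0.107; clear space = 20 mm + this. Parked in the notch, 74 to 126 mm are clear. A spring drives it forward with 4.6 N at 0 to 6.7 N at the end; it moves about 0.5 kg, lightly damped. With both bottles in it rests at about 0.042.
- bolt (a joint): Sideways travel of the knob on the follower along the magazine's +y, m: 0 = in line with the track, where the follower can run (about 1.5 mm of play before the stem meets the edge); up to 0.011 = deep in the notch, parked. About 0.6 N of friction; stays where it is put, no spring.
- knob_grip (a point): Grip point on the axis of the knob: an upright black knob 18 mm in diameter, its cylindrical part from 67 to 89 mm above the worktop, tip at 94 mm, on a 10 mm stem; the point is 78 mm above the worktop, 88 mm behind the front face of the pusher plate. Moves with the follower and the bolt. Axes as magazine.
- pull_knob: The knob with its stem (see knob_grip); its origin is 47 mm below the grip point, on the same axis.
- pusher_plate: Upright aluminium plate of the follower that presses on the bottles, 32 mm wide, 6 mm thick, top at 56 mm above the worktop. Origin: mid-width of its front face, 6 mm above the worktop. Axes as magazine.
- bottle_a: Amber dropper bottle with black cap, 31 mm in diameter, 78 mm high, 55 g, standing on the worktop. Origin: centre of the underside; z up. The body is straight up to about 45 mm, then a shoulder; cap 16 mm in diameter from 58 mm up. Grip the body. It leans by about 2 degrees as it stands.
- bottle_b: The other dropper bottle, the same in shape and size. Which bottle stands nearer the stop does not matter.
- label_roll: Bystander: roll of blank labels 62 mm in diameter, 34 mm high; origin centre of underside.
- cream_pot: Bystander: white screw pot 62 mm in diameter, 66 mm high; origin centre of underside.
- beaker: Bystander: small clear beaker 55 mm in diameter, 72 mm high; origin centre of underside.
- capsule_carton: Bystander: small carton 52 x 84 x 30 mm; origin centre of underside.
- marker: Bystander: black marker 136 mm long, 17 mm high, lying; origin centre of underside.
Things that resemble listed ones, but are neither listed nor needed, are in the scene too. Leave any blue look-alike of the bottle_a alone.

How it is judged (in metres and radians):
On the way, in this order (a step that is already met when the one before it is completed fails the run):
1. The follower is parked: knob in the notch and let go (value of joint bolt above 0.004 m and value of joint follower above 0.045 m and contact force between the fingers and pull_knob below 0.1 N), for 0.3 s.
2. Both bottles stand let go in the track with the follower still parked (value of joint bolt above 0.004 m and value of joint follower above 0.045 m and angle between each of bottle_a, bottle_b's own z axis and vertical below 0.12 rad and z of bottle_a in the frame of track_front between -0.004 and 0.004 m and y of bottle_a in the frame of track_front between -0.006 and 0.006 m and x of bottle_a in the frame of track_front between 0.008 and 0.075 m and z of bottle_b in the frame of track_front between -0.004 and 0.004 m and y of bottle_b in the frame of track_front between -0.006 and 0.006 m and x of bottle_b in the frame of track_front between 0.008 and 0.075 m and contact force between the fingers and bottle_a below 0.1 N and contact force between the fingers and bottle_b below 0.1 N), for 0.2 s.
At the end, for the whole second after the job is handed in: Both bottles upright (0.12 rad), at rest on the track floor (4 mm), within 6 mm of its mid-line and 75 mm of the front stop; knob out of the notch (bolt under 4 mm); follower, let go, presses them against the stop with over 1.5 N (joint 0.036 to 0.047) (angle between each of bottle_a, bottle_b's own z axis and vertical below 0.12 rad and z of bottle_a in the frame of track_front between -0.004 and 0.004 m and y of bottle_a in the frame of track_front between -0.006 and 0.006 m and x of bottle_a in the frame of track_front between 0.008 and 0.075 m and z of bottle_b in the frame of track_front between -0.004 and 0.004 m and y of bottle_b in the frame of track_front between -0.006 and 0.006 m and x of bottle_b in the frame of track_front between 0.008 and 0.075 m and value of joint bolt below 0.004 m and value of joint follower between 0.036 and 0.047 m and (contact force between pusher_plate and bottle_a above 1.5 N or contact force between pusher_plate and bottle_b above 1.5 N) and linear speed of each of bottle_a, bottle_b below 0.02 m/s); the robot touches nothing.
It fails at once if the follower snaps forward (faster than 0.3 m/s with the knob out of the notch) (velocity of joint follower below -0.3 m/s and value of joint bolt below 0.004 m).
It fails at once if the knob is forced against the edge, outside the notch, with more than 20 N (contact force between pull_knob and magazine above 20 N and value of joint bolt below 0.004 m).
It fails at once if a bottle is pressed into or against the magazine with more than 40 N (contact force between any of bottle_a, bottle_b and magazine above 40 N).
It fails at once if a bystander is moved by more than 30 mm (distance of any of label_roll, cream_pot, beaker, capsule_carton, marker from where it was at the start of the episode above 0.03 m).
It also fails if it takes over 72 s, if anything falls off the work surface, if the arm or the gripper's body presses on something with over 40 N, if the wrist force passes 120 N, or if a joint passes its speed limit or range.

## Working session

There is one attempt and no reset: what is moved stays moved. The work goes in short steps, Python scripts to look and compute and a tool call to move; the robot and the scene stay as the last step left them, time stands still between calls to the robot, and variables do not carry over. Pictures are saved under pics/ and viewed, at most 10 in all, crops included, and the job is handed in when it is done.

Besides the shell and the picture viewer there is one more tool, called after "Emit:" as name([rows], argument=value, ...), one row to a line, values as JSON. carry_out: Moves the arm, as the interface text tells. Its arguments: {"type":"object","properties":{"plan":{"type":"array"},"gripper":{"type":"number"}},"required":["plan"]}

```bash
mkdir -p pics; python3 - <<'E'
from plant import bot
import cv2,numpy as np
for n in("scene","top"):
    cv2.imwrite(f"pics/{n}0.png",bot.capture(n)[:,:,::-1])
    m=bot.camera_model(n);C=-m["R"].T@m["t"];print(n,np.round(m["camera_matrix"],1).tolist(),np.round(m["R"],3).tolist(),np.round(C))
print(bot.grip_point_offset,bot.get_obs())
E
```

```text
scene [[479.8, 0.0, 318.3], [0.0, 479.8, 193.4], [0.0, 0.0, 1.0]] [[0.547, -0.837, -0.017], [-0.382, -0.232, -0.894], [0.745, 0.495, -0.447]] [-388. -573.  572.]
top [[412.4, 0.0, 318.7], [0.0, 412.4, 199.5], [0.0, 0.0, 1.0]] [[0.022, -1.0, 0.003], [-0.985, -0.022, -0.171], [0.171, 0.001, -0.985]] [ 313.   27. 1153.]
18.8 {'time': 0.1, 'joint_positions': array([-1.44596485e+00,  3.42640752e-01,  1.52490924e+00,  1.93163668e-05,
        1.27537432e+00, -1.46014150e-01]), 'dq': array([-0.00040817, -0.00239574, -0.00209333, -0.00086673, -0.00100133,
        0.00114941]), 'tau': array([ 9.41384315e-04, -4.32006526e+01, -2.44694352e+01,  7.19039887e-02,
        5.26313356e-02, -4.78248592e-05]), 'tool_pos': array([ 140.43794018, -505.50574438,  226.12510776]), 'tcp_rot': array([-3.14027785e+00, -2.12026199e-04,  2.70839850e-01]), 'contact_force': array([ 0.25977716,  0.04629729, -0.27523146]), 'moment': array([ 0.02815544,  0.00948663, -0.01321002]), 'finger_force': 0.0, 'grip_width': 91.99071950532769}
```

View pics/scene0.png

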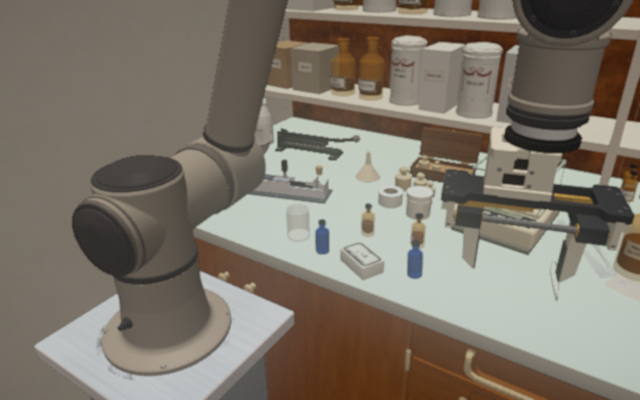

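View pics/top0.png

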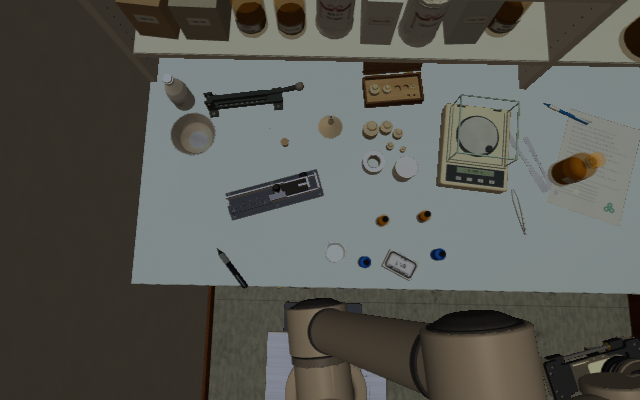

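The top view shows the magazine at (275,194) and candidates for the bottles. Amber droppers are at (383,220) and (424,216). Blue look-alikes are at (365,262) and (438,254), and a large amber bottle is at (570,170). I choose the two small amber ones and will check them in a crop.

```bash
cat >h.py <<'E'
import numpy as np,cv2
from plant import bot
def ray(n,u,v,z,m=None):
    m=m or bot.camera_model(n);C=-m["R"].T@m["t"]
    d=m["R"].T@np.linalg.solve(m["camera_matrix"],[u,v,1.]);return C+d*(z-C[2])/d[2]
def proj(n,X,m=None):
    m=m or bot.camera_model(n);p=m["camera_matrix"]@(m["R"]@np.array(X,float)+m["t"]);return p[:2]/p[2]
E
python3 - <<'E'
import cv2,numpy as np
t=cv2.imread("pics/top0.png")
a=cv2.resize(t[160:230,215:335],None,fx=6.6,fy=6.6,interpolation=cv2.INTER_CUBIC)[:,:790]
b=cv2.resize(t[200:235,365:445],None,fx=4,fy=4,interpolation=cv2.INTER_CUBIC)
o=np.zeros((600,790,3),np.uint8);o[:462]=a[:462];o[462:600,:320]=b[:138]
cv2.imwrite("pics/c1.png",o)
E
```

```text
(no output)
```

View pics/c1.png

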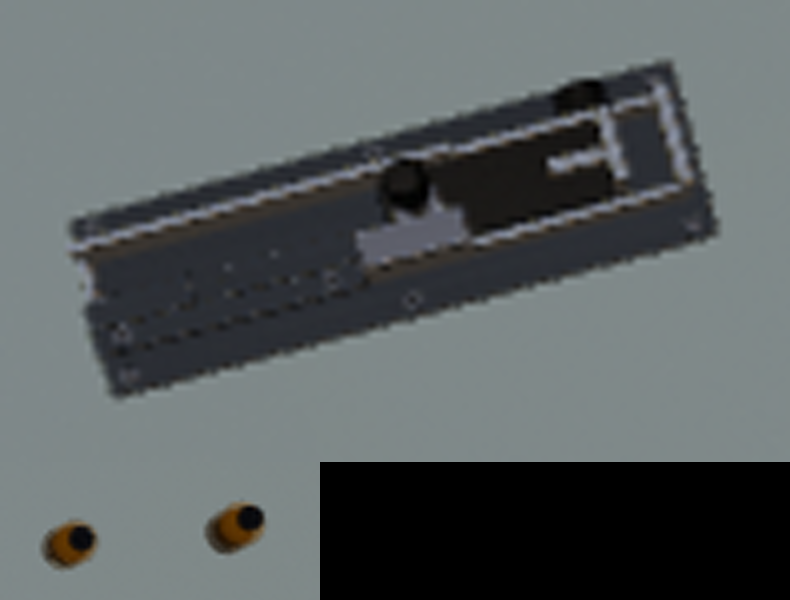

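```bash
python3 - <<'E'
from h import *
r=lambda u,v,z:ray("top",u/6.6+215,v/6.6+160,z)[:2]
P=[r(*c,5) for c in[(672,62),(718,235),(115,397),(70,222)]]
print(np.round(P,1)); c=np.mean(P,0)
ax=(P[2]+P[3]-P[0]-P[1]);L=np.linalg.norm(ax)/2;ax/=2*L
print("center",c,"len",L,"wid",np.linalg.norm(P[0]-P[1]),np.linalg.norm(P[2]-P[3]),"yaw",np.arctan2(ax[1],ax[0]))
k=r(405,180,94);print("knob",k,"in mag",(k-c)@ax,(k-c)@[-ax[1],ax[0]])
for n,p in dict(stopTopR=(668,85),stopBot=(688,185),pushT=(600,110),pushB=(620,175)).items():
    z=46 if 'stop' in n else 56;q=r(*p,z);print(n,q,(q-c)@ax,(q-c)@[-ax[1],ax[0]])
for u,v in[(385.5,219.3),(427.5,213.8)]:print("cap",ray("top",u,v,78)[:2])
E
```

```text
[[599.9  35.3]
 [524.1  13.9]
 [448.5 268.2]
 [523.5 291.9]]
center [523.98599593 152.33802866] len 266.4796509597195 wid 78.7705574655413 78.65185198974409 yaw 1.8597535394804892
knob [527.11934891 139.51217183] in mag -13.18697436671616 0.6513151355348503
stopTopR [579.70595836  36.48140083] -126.93095138761342 -20.396225272434073
stopBot [537.3255407  27.2152168] -123.73655396814576 22.867590925665123
pushT [566.07234377  64.2274619 ] -96.45026223183311 -15.234157814661263
pushB [538.86934165  55.26158404] -97.29285630686778 13.395902005661895
cap [ 451.03890128 -148.47748908]
cap [ 468.06128866 -259.10687133]
```

The crop shows the front stop at the right end, the light keeper strip at (415,235), the knob at (405,180), and two small amber bottles with black caps (choice confirmed). The plate centre and knob agree with the drawing, so I'm moving.

Emit:
carry_out([
  {"tx": 27,"ty": 28},
  {"tx": 27,"ty": 28},
  {"tx": 27,"ty": 28},
  {"tx": 27,"ty": 28},
  {"tx": 27,"ty": 28},
  {"tx": 27,"ty": 28},
  {"tx": 27,"ty": 28},
  {"tx": 27,"ty": 28},
  {"tx": 27,"ty": 28},
  {"tx": 27,"ty": 28},
  {"tx": 0,"ty": 0},
])

```text
invalid input at $.plan[0]: expected keys tx, ty, tz, rx, ry, rz
```

```bash
python3 - <<'E'
from h import *
m=bot.camera_model("wrist");I=bot.capture("wrist");cv2.imwrite("pics/w1.png",I[:,:,::-1])
o=bot.get_obs();print(o["time"],o["tool_pos"],o["tcp_rot"],o["joint_positions"],-m["R"].T@m["t"]);np.savez("w1.npz",**m)
for p in[(451,-148.5,78),(468,-259,78),(528,139,94)]:print(proj("wrist",p,m))
E
```

```text
0.15 [ 140.40360009 -505.56111529  226.2054006 ] [-3.14041275e+00 -1.33081173e-04  2.70794040e-01] [-1.44600794e+00  3.42578351e-01  1.52477206e+00 -4.18070523e-05
  1.27542896e+00 -1.45993537e-01] [ 207.54891236 -486.20082885  382.60131665]
[ -89.68096832 -418.05993915]
[  87.39708422 -388.97551653]
[-768.25690223 -927.67306482]
```

View pics/w1.png

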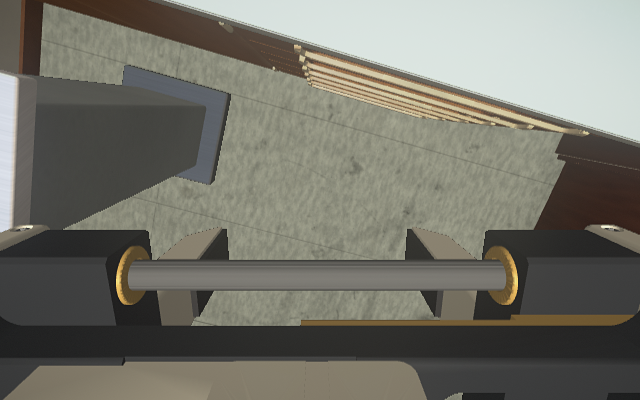

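The view shows only floor and drawer fronts, because every row needs all six keys and the arm never moved. Resending.

Emit:
carry_out([
  {"tx": 27,"ty": 28,"tz": 0,"rx": 0,"ry": 0,"rz": 0},
  {"tx": 27,"ty": 28,"tz": 0,"rx": 0,"ry": 0,"rz": 0},
  {"tx": 27,"ty": 28,"tz": 0,"rx": 0,"ry": 0,"rz": 0},
  {"tx": 27,"ty": 28,"tz": 0,"rx": 0,"ry": 0,"rz": 0},
  {"tx": 27,"ty": 28,"tz": 0,"rx": 0,"ry": 0,"rz": 0},
  {"tx": 27,"ty": 28,"tz": 0,"rx": 0,"ry": 0,"rz": 0},
  {"tx": 27,"ty": 28,"tz": 0,"rx": 0,"ry": 0,"rz": 0},
  {"tx": 27,"ty": 28,"tz": 0,"rx": 0,"ry": 0,"rz": 0},
  {"tx": 20,"ty": 28,"tz": 0,"rx": 0,"ry": 0,"rz": 0},
  {"tx": 10,"ty": 28,"tz": 0,"rx": 0,"ry": 0,"rz": 0},
  {"tx": 0,"ty": 0,"tz": 0,"rx": 0,"ry": 0,"rz": 0},
  {"tx": 0,"ty": 0,"tz": 0,"rx": 0,"ry": 0,"rz": 0},
])

```text
time: 1.35
tool_pos: [386.5, -225.6, 226.7]
tcp_rot: [3.141, 0.0, 0.273]
contact_force: [-0.2, -0.3, -0.1]
grip_width: 91.6
finger_force: 0.0
```

```bash
python3 - <<'E'
from h import *
m=bot.camera_model("wrist");I=bot.capture("wrist");cv2.imwrite("pics/w2.png",I[:,:,::-1])
o=bot.get_obs();print(o["time"],o["tool_pos"],o["tcp_rot"],o["joint_positions"],-m["R"].T@m["t"]);np.savez("w2.npz",**m)
for p in[(451,-148.5,78),(468,-259,78),(528,139,94)]:print(proj("wrist",p,m))
E
```

```text
1.4 [ 386.32262992 -226.23826696  226.68943291] [3.14121284e+00 3.22902367e-04 2.71155233e-01] [-7.00924254e-01  2.00190651e-01  1.72170769e+00 -5.12051840e-04
  1.21956259e+00  5.98892921e-01] [ 453.63885809 -205.92321214  383.12647338]
[252.89200761  92.18242488]
[377.78882992 107.87140177]
[-118.59348944 -129.90118321]
```

View pics/w2.png

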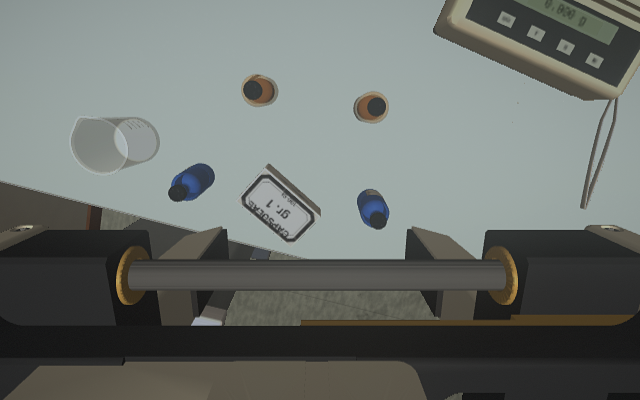

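The wrist view shows amber bottles with caps at (252,90) and (377,107), matching the top estimate. The carton and blue bottles are lower in the picture. I'll refine the bases by fitting silhouettes.

```bash
python3 - <<'E'
from h import *
from scipy.optimize import minimize
m=dict(np.load("w2.npz"));I=cv2.imread("pics/w2.png")
a=np.linspace(0,2*np.pi,60)
prof=[(0,15.5),(15,15.5),(45,15.5),(58,8),(78,8)]
def mask(p,sh):
    M=np.zeros(sh,np.uint8);pts=[]
    for (z0,r0),(z1,r1) in zip(prof[:-1],prof[1:]):
        q=[proj("w",(p[0]+p[2]*z+r*np.cos(t),p[1]+p[3]*z+r*np.sin(t),z),m) for z,r in((z0,r0),(z1,r1)) for t in a]
        cv2.fillConvexPoly(M,cv2.convexHull(np.round(np.array(q,np.float32)*16).astype(np.int32)),255,lineType=cv2.LINE_AA,shift=4)
    return M
for u,v,w in[(258,90,(451,-148.5)),(371,107,(468,-259))]:
    bg=np.median(I[v-40:v+40,u-40:u+40].reshape(-1,3),0)
    D=np.abs(I.astype(float)-bg).max(2);S=np.zeros(D.shape);S[v-32:v+32,u-32:u+32]=(D>22)[v-32:v+32,u-32:u+32]
    f=lambda p:np.abs(mask((p[0],p[1],p[2]/100,p[3]/100),S.shape)/255-S).sum()
    r=minimize(f,[*w,0,0],method="Nelder-Mead",options=dict(initial_simplex=np.array([[w[0]+i,w[1]+j,k,l] for i,j,k,l in[(0,0,0,0),(4,0,0,0),(0,4,0,0),(0,0,4,0),(0,0,0,4)]])))
    print(np.round(r.x,2),r.fun,S.sum())
E
```

```text
[ 454.88 -144.55   -2.76   -3.77] 59.27058823529411 973.0
[ 4.6852e+02 -2.6092e+02  1.3000e-01  4.4800e+00] 48.858823529411765 914.0
```

Emit:
carry_out([
  {"tx": 5,"ty": 36,"tz": 0,"rx": 0,"ry": 0,"rz": 0.002},
  {"tx": 14,"ty": 36,"tz": 0,"rx": 0,"ry": 0,"rz": 0.002},
  {"tx": 14,"ty": 36,"tz": 0,"rx": 0,"ry": 0,"rz": 0.002},
  {"tx": 14,"ty": 36,"tz": 0,"rx": 0,"ry": 0,"rz": 0.002},
  {"tx": 12,"ty": 36,"tz": 0,"rx": 0,"ry": 0,"rz": 0.002},
  {"tx": 5,"ty": 36,"tz": 0,"rx": 0,"ry": 0,"rz": 0.002},
  {"tx": 0,"ty": 36,"tz": 0,"rx": 0,"ry": 0,"rz": 0.002},
  {"tx": 0,"ty": 36,"tz": 0,"rx": 0,"ry": 0,"rz": 0.002},
  {"tx": 0,"ty": 36,"tz": 0,"rx": 0,"ry": 0,"rz": 0.002},
  {"tx": 0,"ty": 36,"tz": 0,"rx": 0,"ry": 0,"rz": 0},
  {"tx": 0,"ty": 0,"tz": 0,"rx": 0,"ry": 0,"rz": 0},
  {"tx": 0,"ty": 0,"tz": 0,"rx": 0,"ry": 0,"rz": 0},
])

```text
time: 2.6
tool_pos: [450.7, 133.5, 226.5]
tcp_rot: [3.141, 0.0, 0.289]
contact_force: [-0.2, 0.0, -0.3]
grip_width: 92.1
finger_force: 0.0
```

```bash
python3 - <<'E'
from h import *
m=bot.camera_model("wrist");I=bot.capture("wrist");cv2.imwrite("pics/w3.png",I[:,:,::-1])
o=bot.get_obs();print(o["time"],o["tool_pos"],o["tcp_rot"],-m["R"].T@m["t"]);np.savez("w3.npz",**m)
for p in[(528,139,94)]:print(proj("wrist",p,m))
E
```

```text
2.65 [450.74996136 132.97990455 226.56409635] [3.14100154e+00 4.46081863e-04 2.88004675e-01] [517.52179057 154.36941136 382.96785273]
[337.21327418 100.33878729]
```

View pics/w3.png

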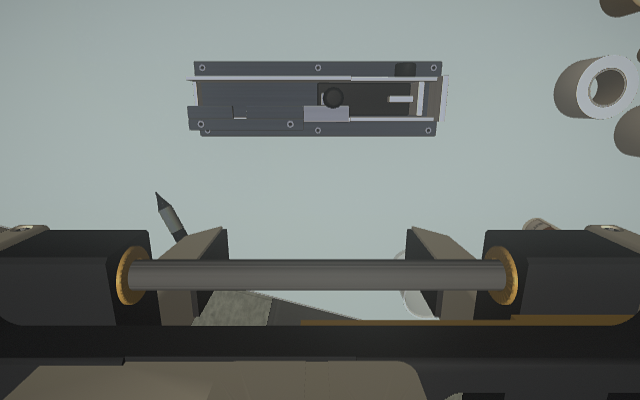

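The magazine lies square to the view, with the knob tip at (333,97), the stop face at about (445,98) and the plate corners at (194,61), (442,61), (437,136), (201,136).

```bash
python3 - <<'E'
from h import *
m=dict(np.load("w3.npz"));r=lambda u,v,z:ray("w",u,v,z,m)[:2]
k=r(333,97,92);print("knob",k)
P=[r(*c,5) for c in[(194,61),(442,61),(437,136),(201,136)]];print(np.round(P,1))
for z in(5,):
  P=[r(*c,z) for c in[(202,67.5),(434.5,67.5),(432,130),(207.5,130)]];print(np.round(P,1))
  print([np.arctan2(*(P[a]-P[b])[::-1]) for a,b in((0,1),(3,2))])
ax=np.array([np.cos(1.86),np.sin(1.86)]);ay=np.array([-ax[1],ax[0]])
s=[r(445,y,46) for y in(75,121)];print("stop top",s)
O=np.array([528.4,137.5])
for q in[k,*s,r(427,98,56),r(324,114,51),r(349,114,51),r(304,114,51)]:print(np.round([(q-O)@ax,(q-O)@ay],1))
t=np.array([450.75,132.98]);print((t-O)@ax,(t-O)@ay)
E
```

```text
knob [529.64376432 143.12518223]
[[526.1 293.2]
 [601.8  39. ]
 [526.5  14.3]
 [450.3 270.3]]
[[522.1 283.7]
 [593.4  44.2]
 [531.1  22.2]
 [458.9 264.6]]
[np.float64(1.8603711587235219), np.float64(1.8602036059920823)]
stop top [array([581.78312196,  43.94891657]), array([541.54109966,  27.42915653])]
[ 5.  -2.8]
[-104.9  -24.5]
[-109.2   18.8]
[-86.2  -3. ]
[11.6 11.9]
[-12.8  11.9]
[31.2 12. ]
17.81264025085916 75.71434967886516
```

Emit:
carry_out([
  {"tx": 26,"ty": 3,"tz": 0,"rx": 0,"ry": 0,"rz": 0},
  {"tx": 26,"ty": 3,"tz": -10,"rx": 0,"ry": 0,"rz": 0},
  {"tx": 26,"ty": 2,"tz": -30,"rx": 0,"ry": 0,"rz": 0},
  {"tx": 0,"ty": 0,"tz": -30,"rx": 0,"ry": 0,"rz": 0},
  {"tx": 0,"ty": 0,"tz": -30,"rx": 0,"ry": 0,"rz": 0},
  {"tx": 0,"ty": 0,"tz": -30,"rx": 0,"ry": 0,"rz": 0},
  {"tx": 0,"ty": 0,"tz": -25,"rx": 0,"ry": 0,"rz": 0},
  {"tx": 0,"ty": 0,"tz": -11,"rx": 0,"ry": 0,"rz": 0},
  {"tx": 0,"ty": 0,"tz": 0,"rx": 0,"ry": 0,"rz": 0},
])

```text
time: 3.55
tool_pos: [527.9, 140.6, 59.5]
tcp_rot: [-3.141, 0.003, 0.287]
contact_force: [0.9, -0.7, 0.3]
grip_width: 91.5
finger_force: 0.0
```

Emit:
carry_out([
  {"tx": 0,"ty": 0,"tz": 0,"rx": 0,"ry": 0,"rz": 0},
  {"tx": 0,"ty": 0,"tz": 0,"rx": 0,"ry": 0,"rz": 0},
  {"tx": 0,"ty": 0,"tz": 0,"rx": 0,"ry": 0,"rz": 0},
  {"tx": 0,"ty": 0,"tz": 0,"rx": 0,"ry": 0,"rz": 0},
  {"tx": 0,"ty": 0,"tz": 0,"rx": 0,"ry": 0,"rz": 0},
  {"tx": 0,"ty": 0,"tz": 0,"rx": 0,"ry": 0,"rz": 0},
  {"tx": 0,"ty": 0,"tz": 0,"rx": 0,"ry": 0,"rz": 0},
  {"tx": 0,"ty": 0,"tz": 0,"rx": 0,"ry": 0,"rz": 0},
], gripper=1)

```text
time: 4.35
tool_pos: [528.4, 142.1, 60.7]
tcp_rot: [3.142, 0.0, 0.289]
contact_force: [-0.4, -0.7, 0.7]
grip_width: 32.6
finger_force: 0.0
```

```bash
cat >>h.py <<'E'
ax=np.array([np.cos(1.86),np.sin(1.86)]);ay=np.array([-ax[1],ax[0]]);O=np.array([529.5,138.4])
def st():
    o=bot.get_obs();p=o["tool_pos"];f=o["contact_force"]
    print("t",o["time"],"pos",np.round(p,1),"mag",np.round([(p[:2]-O)@ax,(p[:2]-O)@ay],1),"F mag",np.round([f[:2]@ax,f[:2]@ay,f[2]],1),"yaw",np.round(o["tcp_rot"],3),"grip",round(o["grip_width"],1),round(o["finger_force"],1))
E
python3 -c "from h import *;st()"
```

```text
t 4.35 pos [528.4 142.1  60.7] mag [ 3.9 -0. ] F mag [-0.5  0.6  0.7] yaw [3.142 0.    0.289] grip 32.6 0.0
```

Emit:
carry_out([
  {"tx": 0,"ty": 0,"tz": 0,"rx": 0,"ry": 0,"rz": 0},
  {"tx": 0,"ty": 0,"tz": 0,"rx": 0,"ry": 0,"rz": 0},
  {"tx": 0,"ty": 0,"tz": 0,"rx": 0,"ry": 0,"rz": 0},
  {"tx": 0,"ty": 0,"tz": 0,"rx": 0,"ry": 0,"rz": 0},
])

```text
time: 4.75
tool_pos: [528.5, 141.8, 60.7]
tcp_rot: [3.141, 0.0, 0.289]
contact_force: [1.0, -1.8, 0.1]
grip_width: 17.3
finger_force: 30.0
```

```bash
python3 -c "from h import *;st()"
```

```text
t 4.75 pos [528.5 141.8  60.7] mag [ 3.6 -0.1] F mag [-2.  -0.4  0.1] yaw [3.141 0.    0.289] grip 17.3 30.0
```

Emit:
carry_out([
  {"tx": -1.2,"ty": 4,"tz": 0,"rx": 0,"ry": 0,"rz": 0},
  {"tx": -1.2,"ty": 4,"tz": 0,"rx": 0,"ry": 0,"rz": 0},
  {"tx": -1.2,"ty": 4,"tz": 0,"rx": 0,"ry": 0,"rz": 0},
  {"tx": -1.2,"ty": 4,"tz": 0,"rx": 0,"ry": 0,"rz": 0},
  {"tx": -1.2,"ty": 4,"tz": 0,"rx": 0,"ry": 0,"rz": 0},
  {"tx": -1.2,"ty": 4,"tz": 0,"rx": 0,"ry": 0,"rz": 0},
  {"tx": -1.2,"ty": 4,"tz": 0,"rx": 0,"ry": 0,"rz": 0},
  {"tx": -1.2,"ty": 4,"tz": 0,"rx": 0,"ry": 0,"rz": 0},
  {"tx": -1.2,"ty": 4,"tz": 0,"rx": 0,"ry": 0,"rz": 0},
  {"tx": -1.2,"ty": 4,"tz": 0,"rx": 0,"ry": 0,"rz": 0},
  {"tx": -1.2,"ty": 4,"tz": 0,"rx": 0,"ry": 0,"rz": 0},
  {"tx": -1.2,"ty": 4,"tz": 0,"rx": 0,"ry": 0,"rz": 0},
])

```text
time: 5.95
tool_pos: [514.4, 189.4, 60.7]
tcp_rot: [3.14, -0.0, 0.289]
contact_force: [2.5, -6.4, -0.6]
grip_width: 17.0
finger_force: 30.0
```

```bash
python3 -c "from h import *;st()"
```

```text
t 5.95 pos [514.4 189.4  60.7] mag [53.2 -0.1] F mag [-6.8 -0.5 -0.6] yaw [ 3.14  -0.     0.289] grip 17.0 30.0
```

Emit:
carry_out([
  {"tx": -1,"ty": -0.3,"tz": 0,"rx": 0,"ry": 0,"rz": 0},
  {"tx": -1,"ty": -0.3,"tz": 0,"rx": 0,"ry": 0,"rz": 0},
  {"tx": 0,"ty": 0,"tz": 0,"rx": 0,"ry": 0,"rz": 0},
  {"tx": 0,"ty": 0,"tz": 0,"rx": 0,"ry": 0,"rz": 0},
])

```text
time: 6.35
tool_pos: [512.6, 189.2, 60.7]
tcp_rot: [3.141, -0.001, 0.289]
contact_force: [4.4, -3.0, -3.1]
grip_width: 16.9
finger_force: 30.0
```

```bash
python3 -c "from h import *;st()"
```

```text
t 6.35 pos [512.6 189.2  60.7] mag [53.5  1.7] F mag [-4.2 -3.4 -3.1] yaw [ 3.141e+00 -1.000e-03  2.890e-01] grip 16.9 30.0
```

Emit:
carry_out([
  {"tx": 1,"ty": 0.3,"tz": 0,"rx": 0,"ry": 0,"rz": 0},
  {"tx": -0.7,"ty": 2.4,"tz": 0,"rx": 0,"ry": 0,"rz": 0},
  {"tx": -1.2,"ty": -0.4,"tz": 0,"rx": 0,"ry": 0,"rz": 0},
  {"tx": 0,"ty": 0,"tz": 0,"rx": 0,"ry": 0,"rz": 0},
])

```text
time: 6.75
tool_pos: [511.9, 191.5, 60.8]
tcp_rot: [3.141, -0.001, 0.289]
contact_force: [3.8, -3.7, -2.9]
grip_width: 16.9
finger_force: 30.0
```

Emit:
carry_out([
  {"tx": 1,"ty": 0.3,"tz": 0,"rx": 0,"ry": 0,"rz": 0},
  {"tx": -0.7,"ty": 2.4,"tz": 0,"rx": 0,"ry": 0,"rz": 0},
  {"tx": -1,"ty": -0.3,"tz": 0,"rx": 0,"ry": 0,"rz": 0},
  {"tx": 0,"ty": 0,"tz": 0,"rx": 0,"ry": 0,"rz": 0},
])

```text
time: 7.15
tool_pos: [511.2, 193.9, 60.8]
tcp_rot: [3.141, -0.001, 0.289]
contact_force: [4.9, -3.8, -4.0]
grip_width: 17.2
finger_force: 30.0
```

Emit:
carry_out([
  {"tx": 1,"ty": 0.3,"tz": 0,"rx": 0,"ry": 0,"rz": 0},
  {"tx": -0.7,"ty": 2.4,"tz": 0,"rx": 0,"ry": 0,"rz": 0},
  {"tx": -1,"ty": -0.3,"tz": 0,"rx": 0,"ry": 0,"rz": 0},
  {"tx": 0,"ty": 0,"tz": 0,"rx": 0,"ry": 0,"rz": 0},
])

```text
time: 7.55
tool_pos: [510.5, 196.3, 60.7]
tcp_rot: [3.141, -0.001, 0.289]
contact_force: [3.9, -3.7, -2.6]
grip_width: 17.2
finger_force: 30.0
```

Emit:
carry_out([
  {"tx": 1,"ty": 0.3,"tz": 0,"rx": 0,"ry": 0,"rz": 0},
  {"tx": -0.7,"ty": 2.4,"tz": 0,"rx": 0,"ry": 0,"rz": 0},
  {"tx": -1,"ty": -0.3,"tz": 0,"rx": 0,"ry": 0,"rz": 0},
  {"tx": 0,"ty": 0,"tz": 0,"rx": 0,"ry": 0,"rz": 0},
])

```text
time: 7.95
tool_pos: [509.8, 198.7, 60.8]
tcp_rot: [3.141, -0.001, 0.289]
contact_force: [3.8, -4.0, -2.5]
grip_width: 16.8
finger_force: 30.0
```

```bash
python3 -c "from h import *;st()"
```

```text
t 7.95 pos [509.8 198.7  60.8] mag [63.4  1.7] F mag [-4.9 -2.5 -2.5] yaw [ 3.141e+00 -1.000e-03  2.890e-01] grip 16.8 30.0
```

Emit:
carry_out([
  {"tx": 1,"ty": 0.3,"tz": 0,"rx": 0,"ry": 0,"rz": 0},
  {"tx": -0.7,"ty": 2.4,"tz": 0,"rx": 0,"ry": 0,"rz": 0},
  {"tx": -1.4,"ty": -0.4,"tz": 0,"rx": 0,"ry": 0,"rz": 0},
  {"tx": 0,"ty": 0,"tz": 0,"rx": 0,"ry": 0,"rz": 0},
])

```text
time: 8.35
tool_pos: [509.0, 201.1, 60.8]
tcp_rot: [3.141, -0.002, 0.289]
contact_force: [5.6, -3.4, -3.5]
grip_width: 17.1
finger_force: 30.0
```

Emit:
carry_out([
  {"tx": 1.2,"ty": 0.3,"tz": 0,"rx": 0,"ry": 0,"rz": 0},
  {"tx": -0.7,"ty": 2.4,"tz": 0,"rx": 0,"ry": 0,"rz": 0},
  {"tx": -1.2,"ty": -0.3,"tz": 0,"rx": 0,"ry": 0,"rz": 0},
  {"tx": 0,"ty": 0,"tz": 0,"rx": 0,"ry": 0,"rz": 0},
])

```text
time: 8.75
tool_pos: [508.3, 203.4, 60.7]
tcp_rot: [3.141, -0.002, 0.289]
contact_force: [4.4, -4.0, -2.7]
grip_width: 16.9
finger_force: 30.0
```

Emit:
carry_out([
  {"tx": 1.2,"ty": 0.3,"tz": 0,"rx": 0,"ry": 0,"rz": 0},
  {"tx": -0.7,"ty": 2.4,"tz": 0,"rx": 0,"ry": 0,"rz": 0},
  {"tx": -1.2,"ty": -0.3,"tz": 0,"rx": 0,"ry": 0,"rz": 0},
  {"tx": 0,"ty": 0,"tz": 0,"rx": 0,"ry": 0,"rz": 0},
])

```text
time: 9.15
tool_pos: [507.6, 205.8, 60.7]
tcp_rot: [3.141, -0.002, 0.289]
contact_force: [6.2, -3.5, -3.9]
grip_width: 17.4
finger_force: 30.0
```

Emit:
carry_out([
  {"tx": 1.2,"ty": 0.3,"tz": 0,"rx": 0,"ry": 0,"rz": 0},
  {"tx": -0.7,"ty": 2.4,"tz": 0,"rx": 0,"ry": 0,"rz": 0},
  {"tx": -1.2,"ty": -0.3,"tz": 0,"rx": 0,"ry": 0,"rz": 0},
  {"tx": 0,"ty": 0,"tz": 0,"rx": 0,"ry": 0,"rz": 0},
])

```text
time: 9.55
tool_pos: [506.9, 208.2, 60.8]
tcp_rot: [3.141, -0.002, 0.289]
contact_force: [5.0, -3.6, -3.4]
grip_width: 16.9
finger_force: 30.0
```

```bash
python3 -c "from h import *;st()"
```

```text
t 9.55 pos [506.9 208.2  60.8] mag [73.3  1.7] F mag [-4.9 -3.7 -3.4] yaw [ 3.141e+00 -2.000e-03  2.890e-01] grip 16.9 30.0
```

Emit:
carry_out([
  {"tx": 1.2,"ty": 0.3,"tz": 0,"rx": 0,"ry": 0,"rz": 0},
  {"tx": -0.7,"ty": 2.4,"tz": 0,"rx": 0,"ry": 0,"rz": 0},
  {"tx": -1.3,"ty": -0.3,"tz": 0,"rx": 0,"ry": 0,"rz": 0},
  {"tx": 0,"ty": 0,"tz": 0,"rx": 0,"ry": 0,"rz": 0},
])

```text
time: 9.95
tool_pos: [506.1, 210.6, 60.7]
tcp_rot: [3.141, -0.002, 0.289]
contact_force: [5.2, -3.6, -4.1]
grip_width: 16.9
finger_force: 30.0
```

Emit:
carry_out([
  {"tx": 1.2,"ty": 0.3,"tz": 0,"rx": 0,"ry": 0,"rz": 0},
  {"tx": -0.7,"ty": 2.4,"tz": 0,"rx": 0,"ry": 0,"rz": 0},
  {"tx": -1.2,"ty": -0.3,"tz": 0,"rx": 0,"ry": 0,"rz": 0},
  {"tx": 0,"ty": 0,"tz": 0,"rx": 0,"ry": 0,"rz": 0},
])

```text
time: 10.35
tool_pos: [505.5, 213.0, 60.8]
tcp_rot: [3.141, -0.002, 0.289]
contact_force: [5.8, -4.5, -2.8]
grip_width: 17.1
finger_force: 30.0
```

Emit:
carry_out([
  {"tx": 1.2,"ty": 0.3,"tz": 0,"rx": 0,"ry": 0,"rz": 0},
  {"tx": -0.7,"ty": 2.4,"tz": 0,"rx": 0,"ry": 0,"rz": 0},
  {"tx": -1.2,"ty": -0.3,"tz": 0,"rx": 0,"ry": 0,"rz": 0},
  {"tx": 0,"ty": 0,"tz": 0,"rx": 0,"ry": 0,"rz": 0},
])

```text
time: 10.75
tool_pos: [504.8, 215.4, 60.8]
tcp_rot: [3.141, -0.002, 0.289]
contact_force: [5.6, -3.9, -2.9]
grip_width: 16.9
finger_force: 30.0
```

Emit:
carry_out([
  {"tx": 1.2,"ty": 0.3,"tz": 0,"rx": 0,"ry": 0,"rz": 0},
  {"tx": -0.7,"ty": 2.4,"tz": 0,"rx": 0,"ry": 0,"rz": 0},
  {"tx": -1.2,"ty": -0.3,"tz": 0,"rx": 0,"ry": 0,"rz": 0},
  {"tx": 0,"ty": 0,"tz": 0,"rx": 0,"ry": 0,"rz": 0},
])

```text
time: 11.15
tool_pos: [504.0, 217.8, 60.8]
tcp_rot: [3.141, -0.002, 0.289]
contact_force: [5.7, -4.8, -3.2]
grip_width: 17.5
finger_force: 30.0
```

```bash
python3 -c "from h import *;st()"
```

```text
t 11.15 pos [504.  217.8  60.8] mag [83.3  1.8] F mag [-6.2 -4.1 -3.2] yaw [ 3.141e+00 -2.000e-03  2.890e-01] grip 17.5 30.0
```

Emit:
carry_out([
  {"tx": 1.2,"ty": 0.3,"tz": 0,"rx": 0,"ry": 0,"rz": 0},
  {"tx": -0.7,"ty": 2.4,"tz": 0,"rx": 0,"ry": 0,"rz": 0},
  {"tx": -1.2,"ty": -0.3,"tz": 0,"rx": 0,"ry": 0,"rz": 0},
  {"tx": 0,"ty": 0,"tz": 0,"rx": 0,"ry": 0,"rz": 0},
])

```text
time: 11.55
tool_pos: [503.3, 220.1, 60.7]
tcp_rot: [3.141, -0.002, 0.289]
contact_force: [4.9, -3.9, -3.7]
grip_width: 17.1
finger_force: 30.0
```

Emit:
carry_out([
  {"tx": 1.2,"ty": 0.3,"tz": 0,"rx": 0,"ry": 0,"rz": 0},
  {"tx": -0.7,"ty": 2.4,"tz": 0,"rx": 0,"ry": 0,"rz": 0},
  {"tx": -1.2,"ty": -0.3,"tz": 0,"rx": 0,"ry": 0,"rz": 0},
  {"tx": 0,"ty": 0,"tz": 0,"rx": 0,"ry": 0,"rz": 0},
])

```text
time: 11.95
tool_pos: [502.3, 222.4, 60.7]
tcp_rot: [3.141, -0.001, 0.289]
contact_force: [4.6, -4.4, -1.7]
grip_width: 17.1
finger_force: 30.0
```

Emit:
carry_out([
  {"tx": 1.2,"ty": 0.3,"tz": 0,"rx": 0,"ry": 0,"rz": 0},
  {"tx": -0.7,"ty": 2.4,"tz": 0,"rx": 0,"ry": 0,"rz": 0},
  {"tx": -1.2,"ty": -0.3,"tz": 0,"rx": 0,"ry": 0,"rz": 0},
  {"tx": 0,"ty": 0,"tz": 0,"rx": 0,"ry": 0,"rz": 0},
])

```text
time: 12.35
tool_pos: [500.9, 224.6, 60.7]
tcp_rot: [3.141, 0.0, 0.289]
contact_force: [2.6, -5.1, -1.1]
grip_width: 17.2
finger_force: 30.0
```

Emit:
carry_out([
  {"tx": 1.2,"ty": 0.3,"tz": 0,"rx": 0,"ry": 0,"rz": 0},
  {"tx": -0.7,"ty": 2.4,"tz": 0,"rx": 0,"ry": 0,"rz": 0},
  {"tx": -1.2,"ty": -0.3,"tz": 0,"rx": 0,"ry": 0,"rz": 0},
  {"tx": 0,"ty": 0,"tz": 0,"rx": 0,"ry": 0,"rz": 0},
])

```text
time: 12.75
tool_pos: [500.2, 227.0, 60.7]
tcp_rot: [3.14, 0.001, 0.289]
contact_force: [2.0, -5.4, 0.2]
grip_width: 17.0
finger_force: 30.0
```

```bash
python3 -c "from h import *;st()"
```

```text
t 12.75 pos [500.2 227.   60.7] mag [93.3  2.9] F mag [-5.7 -0.4  0.2] yaw [3.14e+00 1.00e-03 2.89e-01] grip 17.0 30.0
```

Emit:
carry_out([
  {"tx": -1,"ty": -0.3,"tz": 0,"rx": 0,"ry": 0,"rz": 0},
  {"tx": -1,"ty": -0.3,"tz": 0,"rx": 0,"ry": 0,"rz": 0},
  {"tx": 0,"ty": 0,"tz": 0,"rx": 0,"ry": 0,"rz": 0},
])

```text
time: 13.05
tool_pos: [498.2, 226.4, 60.7]
tcp_rot: [3.141, 0.0, 0.289]
contact_force: [2.1, -5.1, -0.9]
grip_width: 17.1
finger_force: 30.0
```

```bash
python3 -c "from h import *;st()"
```

```text
t 13.05 pos [498.2 226.4  60.7] mag [93.3  4.9] F mag [-5.5 -0.6 -0.9] yaw [3.141 0.    0.289] grip 17.1 30.0
```

Emit:
carry_out([
  {"tx": -1,"ty": -0.3,"tz": 0,"rx": 0,"ry": 0,"rz": 0},
  {"tx": -1,"ty": -0.3,"tz": 0,"rx": 0,"ry": 0,"rz": 0},
  {"tx": -1,"ty": -0.3,"tz": 0,"rx": 0,"ry": 0,"rz": 0},
  {"tx": -1,"ty": -0.3,"tz": 0,"rx": 0,"ry": 0,"rz": 0},
  {"tx": 0,"ty": 0,"tz": 0,"rx": 0,"ry": 0,"rz": 0},
])

```text
time: 13.55
tool_pos: [494.1, 225.2, 60.7]
tcp_rot: [3.141, 0.001, 0.289]
contact_force: [2.4, -5.6, -1.3]
grip_width: 17.1
finger_force: 30.0
```

```bash
python3 -c "from h import *;st()"
```

```text
t 13.55 pos [494.1 225.2  60.7] mag [93.3  9.1] F mag [-6.1 -0.7 -1.3] yaw [3.141e+00 1.000e-03 2.890e-01] grip 17.1 30.0
```

Emit:
carry_out([
  {"tx": 0.2,"ty": -0.7,"tz": 0,"rx": 0,"ry": 0,"rz": 0},
  {"tx": 0.2,"ty": -0.7,"tz": 0,"rx": 0,"ry": 0,"rz": 0},
  {"tx": 0,"ty": 0,"tz": 0,"rx": 0,"ry": 0,"rz": 0},
])

```text
time: 13.85
tool_pos: [494.4, 224.3, 60.7]
tcp_rot: [3.141, 0.0, 0.289]
contact_force: [1.1, -4.9, 0.1]
grip_width: 17.3
finger_force: 30.0
```

```bash
python3 -c "from h import *;st()"
```

```text
t 13.85 pos [494.4 224.3  60.7] mag [92.3  9.1] F mag [-5.   0.4  0.1] yaw [3.141 0.    0.289] grip 17.3 30.0
```

Emit:
carry_out([
  {"tx": 0.2,"ty": -0.7,"tz": 0,"rx": 0,"ry": 0,"rz": 0},
  {"tx": 0.1,"ty": -0.4,"tz": 0,"rx": 0,"ry": 0,"rz": 0},
  {"tx": 0,"ty": 0,"tz": 0,"rx": 0,"ry": 0,"rz": 0},
])

```text
time: 14.15
tool_pos: [494.5, 224.0, 60.7]
tcp_rot: [-3.141, 0.0, 0.289]
contact_force: [-0.4, 1.0, -0.5]
grip_width: 17.1
finger_force: 30.0
```

```bash
python3 -c "from h import *;st()"
```

```text
t 14.15 pos [494.5 224.   60.7] mag [92.   9.1] F mag [ 1.1  0.1 -0.5] yaw [-3.141  0.     0.289] grip 17.1 30.0
```

Emit:
carry_out([
  {"tx": 0,"ty": 0,"tz": 0,"rx": 0,"ry": 0,"rz": 0},
  {"tx": 0,"ty": 0,"tz": 0,"rx": 0,"ry": 0,"rz": 0},
  {"tx": 0,"ty": 0,"tz": 0,"rx": 0,"ry": 0,"rz": 0},
  {"tx": 0,"ty": 0,"tz": 0,"rx": 0,"ry": 0,"rz": 0},
  {"tx": 0,"ty": 0,"tz": 0,"rx": 0,"ry": 0,"rz": 0},
  {"tx": 0,"ty": 0,"tz": 20,"rx": 0,"ry": 0,"rz": 0},
  {"tx": 0,"ty": 0,"tz": 40,"rx": 0,"ry": 0,"rz": 0},
  {"tx": 0,"ty": 0,"tz": 40,"rx": 0,"ry": 0,"rz": 0},
  {"tx": -30,"ty": 0,"tz": 40,"rx": 0,"ry": 0,"rz": 0},
  {"tx": -30,"ty": 0,"tz": 20,"rx": 0,"ry": 0,"rz": 0},
  {"tx": 0,"ty": 0,"tz": 0,"rx": 0,"ry": 0,"rz": 0},
], gripper=0.4)

```text
time: 15.25
tool_pos: [433.5, 224.0, 224.1]
tcp_rot: [-3.141, -0.005, 0.29]
contact_force: [-0.9, -0.8, 0.1]
grip_width: 55.5
finger_force: 0.0
```

```bash
python3 - <<'E'
from h import *
st();m=bot.camera_model("wrist");I=bot.capture("wrist")
u,v=proj("w",(494.5,224,94),m);print(u,v);np.savez("w4.npz",**m)
x,y=int(u),int(v);x0=max(0,x-60);y0=max(0,y-60);cv2.imwrite("pics/w4.png",cv2.resize(I[y0:y0+140,x0:x0+260,::-1],None,fx=3,fy=3,interpolation=cv2.INTER_CUBIC));print(x0,y0)
E
```

```text
t 15.25 pos [433.5 224.  224.1] mag [109.4  67.6] F mag [-0.5  1.1  0.1] yaw [-3.141 -0.005  0.29 ] grip 55.5 0.0
337.933809407432 122.14479250537954
277 62
```

View pics/w4.png

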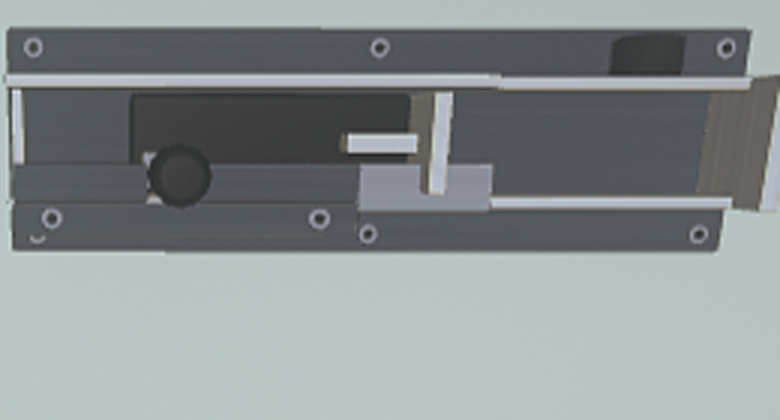

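Parked: the knob at crop (180,175) sits sideways in the notch, and the pusher is at (440,140) with a clear track. The walls give mid-track: upper wall top at rows 77–88 and lower at 197–209 (right part).

```bash
python3 - <<'E'
from h import *
m=dict(np.load("w4.npz"));
def g(cx,cy,z):
    q=ray("w",277+cx/3,62+cy/3,z,m)[:2];return np.round([(q-O)@ax,(q-O)@ay],1)
print("upper wall",g(600,77,30),g(600,89,30),"lower",g(600,197,30),g(600,209,30))
print("stop floor",g(697,140,6),"knob",g(180,173,93),"pusher front top",g(453,95,56),g(448,190,56))
m=dict(np.load("w3.npz"))
E
```

```text
upper wall [-52.3 -22.8] [-52.8 -18.9] lower [-57.2  17. ] [-57.7  21.1]
stop floor [-101.7   -2.3] knob [92.8  7.1] pusher front top [  5.2 -15.8] [ 4.3 13.5]
```

Emit:
carry_out([
  {"tx": 0,"ty": -37,"tz": 0,"rx": 0,"ry": 0,"rz": 0.14},
  {"tx": 0,"ty": -37,"tz": 0,"rx": 0,"ry": 0,"rz": 0.14},
  {"tx": 0,"ty": -37,"tz": 0,"rx": 0,"ry": 0,"rz": 0.14},
  {"tx": 0,"ty": -37,"tz": 0,"rx": 0,"ry": 0,"rz": 0.14},
  {"tx": 0,"ty": -37,"tz": 0,"rx": 0,"ry": 0,"rz": 0.14},
  {"tx": 0,"ty": -37,"tz": 0,"rx": 0,"ry": 0,"rz": 0.14},
  {"tx": 4,"ty": -37,"tz": 0,"rx": 0,"ry": 0,"rz": 0.14},
  {"tx": 4,"ty": -37,"tz": 0,"rx": 0,"ry": 0,"rz": 0.14},
  {"tx": 4,"ty": -37,"tz": -20,"rx": 0,"ry": 0,"rz": 0.14},
  {"tx": 4,"ty": -37,"tz": -30,"rx": 0,"ry": 0,"rz": 0.14},
  {"tx": 4,"ty": 0,"tz": -30,"rx": 0,"ry": 0,"rz": 0.14},
  {"tx": 0,"ty": 0,"tz": 0,"rx": 0,"ry": 0,"rz": 0.03},
])

```text
time: 16.5
tool_pos: [452.9, -144.1, 135.7]
tcp_rot: [-3.135, -0.006, 1.848]
contact_force: [0.4, 1.1, -0.2]
grip_width: 55.3
finger_force: 0.0
```

```bash
python3 - <<'E'
from h import *
st();m=bot.camera_model("wrist");I=bot.capture("wrist");np.savez("w5.npz",**m)
for p in [(453.8,-146.1,40),(468.5,-259.1,40)]:print(proj("w",p,m))
cv2.imwrite("pics/w5.png",I[:,:,::-1])
E
```

```text
t 16.5 pos [ 452.9 -144.1  135.7] mag [-248.9  153.9] F mag [ 1.  -0.7 -0.2] yaw [-3.135 -0.006  1.848] grip 55.3 0.0
[316.52541407 201.88373954]
[297.49843682 324.74743449]
```

Emit:
carry_out([
  {"tx": 1,"ty": -2.4,"tz": -20,"rx": 0,"ry": 0,"rz": 0},
  {"tx": 0,"ty": 0,"tz": -30,"rx": 0,"ry": 0,"rz": 0},
  {"tx": 0,"ty": 0,"tz": -30,"rx": 0,"ry": 0,"rz": 0},
  {"tx": 0,"ty": 0,"tz": -20,"rx": 0,"ry": 0,"rz": 0},
  {"tx": 0,"ty": 0,"tz": -8,"rx": 0,"ry": 0,"rz": 0},
  {"tx": 0,"ty": 0,"tz": 0,"rx": 0,"ry": 0,"rz": 0},
  {"tx": 0,"ty": 0,"tz": 0,"rx": 0,"ry": 0,"rz": 0},
])

```text
time: 17.25
tool_pos: [456.6, -146.1, 33.3]
tcp_rot: [3.141, 0.001, 1.846]
contact_force: [-0.3, 0.0, -0.6]
grip_width: 55.1
finger_force: 0.0
```

Emit:
carry_out([
  {"tx": 0,"ty": 0,"tz": 0,"rx": 0,"ry": 0,"rz": 0},
  {"tx": 0,"ty": 0,"tz": 0,"rx": 0,"ry": 0,"rz": 0},
  {"tx": 0,"ty": 0,"tz": 0,"rx": 0,"ry": 0,"rz": 0},
  {"tx": 0,"ty": 0,"tz": 0,"rx": 0,"ry": 0,"rz": 0},
  {"tx": 0,"ty": 0,"tz": 0,"rx": 0,"ry": 0,"rz": 0},
  {"tx": 0,"ty": 0,"tz": 0,"rx": 0,"ry": 0,"rz": 0},
], gripper=1)

```text
time: 17.85
tool_pos: [456.2, -145.8, 33.1]
tcp_rot: [3.141, 0.001, 1.846]
contact_force: [-1.7, 0.1, 3.6]
grip_width: 29.6
finger_force: 29.9
```

```bash
python3 - <<'E'
from h import *
st()
E
```

```text
t 17.85 pos [ 456.2 -145.8   33.1] mag [-251.5  151.3] F mag [0.6 1.6 3.6] yaw [3.141e+00 1.000e-03 1.846e+00] grip 29.6 29.9
```

Emit:
carry_out([
  {"tx": 0,"ty": 0,"tz": 10,"rx": 0,"ry": 0,"rz": 0},
  {"tx": 0,"ty": 0,"tz": 30,"rx": 0,"ry": 0,"rz": 0},
  {"tx": 0,"ty": 0,"tz": 40,"rx": 0,"ry": 0,"rz": 0},
  {"tx": 14,"ty": 28.9,"tz": 27,"rx": 0,"ry": 0,"rz": 0.002},
  {"tx": 14,"ty": 28.9,"tz": 0,"rx": 0,"ry": 0,"rz": 0.002},
  {"tx": 14,"ty": 28.9,"tz": 0,"rx": 0,"ry": 0,"rz": 0.002},
  {"tx": 14,"ty": 28.9,"tz": 0,"rx": 0,"ry": 0,"rz": 0.002},
  {"tx": 14,"ty": 28.9,"tz": 0,"rx": 0,"ry": 0,"rz": 0.002},
  {"tx": 14,"ty": 28.9,"tz": 0,"rx": 0,"ry": 0,"rz": 0.002},
  {"tx": 14,"ty": 28.9,"tz": 0,"rx": 0,"ry": 0,"rz": 0.002},
  {"tx": 0,"ty": 0,"tz": 0,"rx": 0,"ry": 0,"rz": 0},
  {"tx": 0,"ty": 0,"tz": 0,"rx": 0,"ry": 0,"rz": 0},
])

```text
time: 19.05
tool_pos: [553.6, 57.1, 139.8]
tcp_rot: [-3.141, 0.0, 1.862]
contact_force: [0.6, -0.4, 0.6]
grip_width: 29.5
finger_force: 29.8
```

```bash
python3 - <<'E'
from h import *
st();o=bot.get_obs();m=bot.camera_model("wrist");I=bot.capture("wrist");np.savez("w6.npz",**m)
p=o["tool_pos"]
print("cap top pred",proj("w",(p[0],p[1],p[2]-33+78),m))
for y in(-18,0,18):print(y,[np.round(proj("w",(*(O+ax*x+ay*y),z),m)) for x,z in((-104.4,6),(-70,30),(-20,30))])
cv2.imwrite("pics/w6.png",I[:,:,::-1])
E
```

```text
t 19.05 pos [553.6  57.1 139.8] mag [-84.8   0.1] F mag [-0.5 -0.5  0.6] yaw [-3.141  0.     1.862] grip 29.5 29.8
cap top pred [314.93309742 297.61594909]
-18 [array([335., 208.]), array([338., 177.]), array([339., 114.])]
0 [array([316., 208.]), array([316., 176.]), array([316., 114.])]
18 [array([296., 208.]), array([294., 176.]), array([293., 114.])]
```

View pics/w6.png

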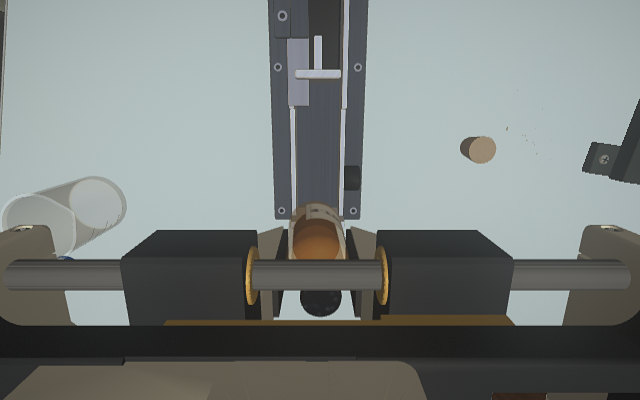

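The bottle hangs between the fingers with its cap at about (320,300), 5 px right of the prediction. The track is straight ahead with walls at columns 293 and 343, and the pusher is at (318,74). I'll take row profiles for precision.

```bash
python3 - <<'E'
from h import *
I=cv2.imread("pics/w6.png",0).astype(int);m=dict(np.load("w6.npz"))
for r in(150,170,185):print(r,"L",I[r,284:304].tolist(),"R",I[r,334:362].tolist())
for r in(233,240,250):print(r,"fingers",I[r,270:376].tolist())
for r in (300,):print(r,I[r,295:348].tolist())
p=np.array([553.6,57.1,139.8])
for z in(0,-33+78,-33+45,-33):print(z,proj("w",p+[0,0,z],m))
E
```

```text
150 L [86, 85, 86, 86, 86, 82, 64, 186, 183, 180, 186, 125, 96, 85, 80, 81, 82, 82, 82, 81] R [82, 81, 81, 77, 82, 76, 185, 185, 178, 184, 159, 73, 80, 80, 81, 82, 80, 81, 81, 81, 82, 82, 80, 83, 82, 82, 83, 80]
170 L [86, 85, 86, 85, 85, 83, 76, 185, 185, 176, 182, 187, 93, 89, 81, 81, 82, 80, 81, 82] R [81, 81, 80, 79, 82, 84, 185, 181, 180, 192, 38, 49, 52, 52, 52, 52, 53, 54, 53, 54, 54, 54, 54, 54, 54, 53, 71, 74]
185 L [85, 85, 85, 86, 85, 84, 80, 122, 187, 177, 179, 197, 89, 94, 81, 81, 82, 82, 80, 81] R [80, 81, 78, 80, 80, 138, 185, 176, 180, 201, 37, 49, 51, 52, 51, 53, 52, 53, 54, 53, 54, 55, 55, 56, 56, 52, 70, 158]
233 fingers [101, 101, 101, 101, 101, 101, 101, 101, 101, 101, 102, 101, 50, 45, 45, 47, 44, 40, 140, 135, 133, 135, 136, 83, 54, 57, 58, 59, 69, 68, 70, 68, 69, 69, 69, 70, 69, 69, 69, 70, 69, 69, 69, 70, 71, 70, 71, 70, 70, 71, 70, 71, 70, 70, 70, 71, 71, 71, 70, 70, 71, 69, 72, 69, 70, 62, 57, 119, 141, 137, 137, 139, 111, 67, 184, 200, 31, 43, 45, 45, 44, 56, 91, 102, 100, 100, 100, 100, 101, 101, 99, 99, 101, 101, 100, 101, 100, 101, 100, 100, 99, 98, 96,
[... 612 characters left out ...]
5, 87, 88, 89, 91, 92, 92, 91, 92, 94, 94, 95, 95, 96, 97, 97, 98, 99, 100, 100, 101, 100, 101, 102, 102, 103, 102, 101, 102, 101, 101, 99, 99, 99, 98, 97, 97, 95, 94, 95, 94, 93, 91, 88, 123, 119, 133, 158, 154, 157, 104, 53, 47, 40, 41, 41, 43, 43, 43, 43, 40, 58, 91, 100, 99, 99, 99, 99, 99, 99, 100, 98, 99, 99, 99, 99, 100, 99, 100, 101, 90]
300 [184, 184, 185, 186, 194, 69, 30, 38, 38, 39, 38, 38, 38, 39, 39, 39, 40, 39, 39, 39, 40, 41, 39, 38, 40, 39, 40, 38, 39, 38, 39, 39, 40, 38, 40, 40, 40, 41, 43, 47, 47, 46, 44, 38, 37, 27, 161, 188, 185, 184, 184, 184, 183]
0 [315.22294426 248.5302185 ]
45 [314.96303338 297.5424214 ]
12 [315.16763287 258.96045947]
-33 [315.34220515 226.04082051]
```

Emit:
carry_out([
  {"tx": 0.5,"ty": 1.2,"tz": -20,"rx": 0,"ry": 0,"rz": 0},
  {"tx": 0,"ty": 0,"tz": -25,"rx": 0,"ry": 0,"rz": 0},
  {"tx": 0,"ty": 0,"tz": -18,"rx": 0,"ry": 0,"rz": 0},
  {"tx": 0,"ty": 0,"tz": -8,"rx": 0,"ry": 0,"rz": 0},
  {"tx": 0,"ty": 0,"tz": -8,"rx": 0,"ry": 0,"rz": 0},
  {"tx": 0,"ty": 0,"tz": 0,"rx": 0,"ry": 0,"rz": 0},
])

```text
time: 19.7
tool_pos: [554.1, 57.3, 60.4]
tcp_rot: [-3.141, -0.0, 1.86]
contact_force: [-0.5, -0.4, 0.1]
grip_width: 29.8
finger_force: 29.8
```

Emit:
carry_out([
  {"tx": 0,"ty": 0,"tz": -5,"rx": 0,"ry": 0,"rz": 0},
  {"tx": 0,"ty": 0,"tz": 0,"rx": 0,"ry": 0,"rz": 0},
])

```text
time: 19.9
tool_pos: [554.5, 57.7, 55.9]
tcp_rot: [3.141, 0.0, 1.86]
contact_force: [0.2, 0.3, -0.7]
grip_width: 29.6
finger_force: 29.8
```

Emit:
carry_out([
  {"tx": 0,"ty": 0,"tz": -4,"rx": 0,"ry": 0,"rz": 0},
  {"tx": 0,"ty": 0,"tz": 0,"rx": 0,"ry": 0,"rz": 0},
])

```text
time: 20.1
tool_pos: [554.3, 57.8, 51.6]
tcp_rot: [-3.141, -0.0, 1.86]
contact_force: [-0.3, 0.9, -0.5]
grip_width: 29.2
finger_force: 29.8
```

```bash
python3 -c "from h import *;st()"
```

```text
t 20.1 pos [554.3  57.8  51.6] mag [-84.3  -0.8] F mag [ 0.9  0.  -0.5] yaw [-3.141 -0.     1.86 ] grip 29.2 29.8
```

Emit:
carry_out([
  {"tx": 0,"ty": 0,"tz": -4,"rx": 0,"ry": 0,"rz": 0},
  {"tx": 0,"ty": 0,"tz": -4,"rx": 0,"ry": 0,"rz": 0},
  {"tx": 0,"ty": 0,"tz": 0,"rx": 0,"ry": 0,"rz": 0},
])

```text
time: 20.4
tool_pos: [554.0, 57.8, 43.1]
tcp_rot: [-3.14, -0.0, 1.86]
contact_force: [0.7, 0.5, 0.1]
grip_width: 29.5
finger_force: 29.8
```

Emit:
carry_out([
  {"tx": 0,"ty": 0,"tz": -2,"rx": 0,"ry": 0,"rz": 0},
  {"tx": 0,"ty": 0,"tz": -1.5,"rx": 0,"ry": 0,"rz": 0},
  {"tx": 0,"ty": 0,"tz": 0,"rx": 0,"ry": 0,"rz": 0},
])

```text
time: 20.7
tool_pos: [554.4, 57.8, 40.0]
tcp_rot: [-3.141, -0.0, 1.86]
contact_force: [0.0, 0.4, -0.7]
grip_width: 29.5
finger_force: 29.8
```

```bash
python3 -c "from h import *;st()"
```

```text
t 20.7 pos [554.4  57.8  40. ] mag [-84.3  -0.8] F mag [ 0.4 -0.1 -0.7] yaw [-3.141 -0.     1.86 ] grip 29.5 29.8
```

Emit:
carry_out([
  {"tx": 0,"ty": 0,"tz": -0.8,"rx": 0,"ry": 0,"rz": 0},
  {"tx": 0,"ty": 0,"tz": 0,"rx": 0,"ry": 0,"rz": 0},
])

```text
time: 20.9
tool_pos: [554.4, 57.8, 39.4]
tcp_rot: [3.142, -0.0, 1.86]
contact_force: [0.8, -0.2, 0.1]
grip_width: 29.9
finger_force: 29.8
```

Emit:
carry_out([
  {"tx": 0,"ty": 0,"tz": 0,"rx": 0,"ry": 0,"rz": 0},
  {"tx": 0,"ty": 0,"tz": 0,"rx": 0,"ry": 0,"rz": 0},
  {"tx": 0,"ty": 0,"tz": 0,"rx": 0,"ry": 0,"rz": 0},
  {"tx": 0,"ty": 0,"tz": 0,"rx": 0,"ry": 0,"rz": 0},
  {"tx": 0,"ty": 0,"tz": 15,"rx": 0,"ry": 0,"rz": 0},
  {"tx": 0,"ty": 0,"tz": 30,"rx": 0,"ry": 0,"rz": 0},
  {"tx": 0,"ty": 0,"tz": 40,"rx": 0,"ry": 0,"rz": 0},
  {"tx": 0,"ty": 0,"tz": 15,"rx": 0,"ry": 0,"rz": 0},
  {"tx": 7,"ty": -40,"tz": 0,"rx": 0,"ry": 0,"rz": 0},
  {"tx": 7,"ty": -40,"tz": 0,"rx": 0,"ry": 0,"rz": 0},
  {"tx": 0,"ty": 0,"tz": 0,"rx": 0,"ry": 0,"rz": 0},
], gripper=0.4)

```text
time: 22.0
tool_pos: [569.3, -26.4, 139.7]
tcp_rot: [3.141, 0.002, 1.856]
contact_force: [-0.8, 0.1, 0.3]
grip_width: 55.0
finger_force: 0.0
```

```bash
python3 - <<'E'
from h import *
st();m=bot.camera_model("wrist");I=bot.capture("wrist");np.savez("w7.npz",**m)
print("cap pred",proj("w",(554.3,57.8,84),m))
u,v=proj("w",(554.3,57.8,84),m).astype(int)
cv2.imwrite("pics/w7.png",cv2.resize(I[max(0,v-130):v+70,max(0,u-100):u+100,::-1],None,fx=3,fy=3,interpolation=cv2.INTER_CUBIC));print(u,v)
E
```

```text
t 22.0 pos [569.3 -26.4 139.7] mag [-169.3    8.8] F mag [0.4 0.7 0.3] yaw [3.141e+00 2.000e-03 1.856e+00] grip 55.0 0.0
cap pred [330.39981262  81.68474071]
330 81
```

View pics/w7.png

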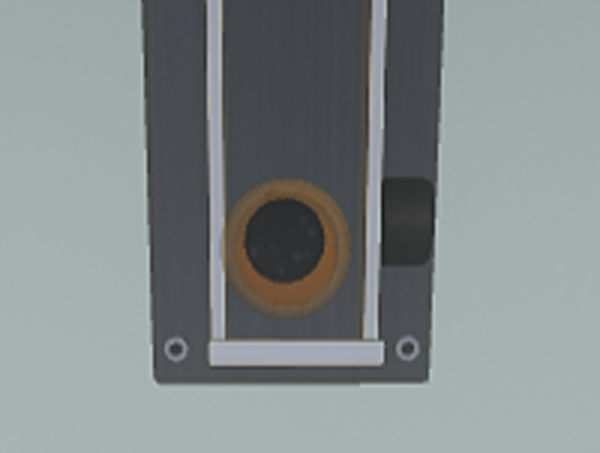

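Bottle A stands upright in the track at crop (285,240), close to the stop at row 350. On to bottle B.

Emit:
carry_out([
  {"tx": -14.3,"ty": -33.3,"tz": 0,"rx": 0,"ry": 0,"rz": 0},
  {"tx": -14.3,"ty": -33.3,"tz": 0,"rx": 0,"ry": 0,"rz": 0},
  {"tx": -14.3,"ty": -33.3,"tz": 0,"rx": 0,"ry": 0,"rz": 0},
  {"tx": -14.3,"ty": -33.3,"tz": 0,"rx": 0,"ry": 0,"rz": 0},
  {"tx": -14.3,"ty": -33.3,"tz": 0,"rx": 0,"ry": 0,"rz": 0},
  {"tx": -14.3,"ty": -33.3,"tz": 0,"rx": 0,"ry": 0,"rz": 0},
  {"tx": -14.3,"ty": -33.3,"tz": 0,"rx": 0,"ry": 0,"rz": 0},
  {"tx": 0,"ty": 0,"tz": 0,"rx": 0,"ry": 0,"rz": 0},
  {"tx": 0,"ty": 0,"tz": 0,"rx": 0,"ry": 0,"rz": 0},
])

```text
time: 22.95
tool_pos: [468.2, -254.8, 139.3]
tcp_rot: [3.141, -0.001, 1.859]
contact_force: [0.0, 1.0, 0.1]
grip_width: 55.1
finger_force: 0.0
```

```bash
python3 -c "from h import *;st()"
```

```text
t 22.95 pos [ 468.2 -254.8  139.3] mag [-359.4  170.9] F mag [ 1.  -0.3  0.1] yaw [ 3.141e+00 -1.000e-03  1.859e+00] grip 55.1 0.0
```

Emit:
carry_out([
  {"tx": 0.5,"ty": -4.8,"tz": -20,"rx": 0,"ry": 0,"rz": 0},
  {"tx": 0,"ty": 0,"tz": -30,"rx": 0,"ry": 0,"rz": 0},
  {"tx": 0,"ty": 0,"tz": -30,"rx": 0,"ry": 0,"rz": 0},
  {"tx": 0,"ty": 0,"tz": -20,"rx": 0,"ry": 0,"rz": 0},
  {"tx": 0,"ty": 0,"tz": -10,"rx": 0,"ry": 0,"rz": 0},
  {"tx": 0,"ty": 0,"tz": 0,"rx": 0,"ry": 0,"rz": 0},
  {"tx": 0,"ty": 0,"tz": 0,"rx": 0,"ry": 0,"rz": 0},
])

```text
time: 23.65
tool_pos: [469.7, -259.7, 30.2]
tcp_rot: [3.141, 0.001, 1.861]
contact_force: [0.2, -0.7, 0.2]
grip_width: 55.2
finger_force: 0.0
```

Emit:
carry_out([
  {"tx": 0,"ty": 0,"tz": 0,"rx": 0,"ry": 0,"rz": 0},
  {"tx": 0,"ty": 0,"tz": 0,"rx": 0,"ry": 0,"rz": 0},
  {"tx": 0,"ty": 0,"tz": 0,"rx": 0,"ry": 0,"rz": 0},
  {"tx": 0,"ty": 0,"tz": 0,"rx": 0,"ry": 0,"rz": 0},
  {"tx": 0,"ty": 0,"tz": 0,"rx": 0,"ry": 0,"rz": 0},
  {"tx": 0,"ty": 0,"tz": 0,"rx": 0,"ry": 0,"rz": 0},
], gripper=1)

```text
time: 24.25
tool_pos: [469.1, -260.3, 29.9]
tcp_rot: [3.141, 0.001, 1.86]
contact_force: [-0.5, 1.3, 4.5]
grip_width: 29.4
finger_force: 29.8
```

```bash
python3 -c "from h import *;st()"
```

```text
t 24.25 pos [ 469.1 -260.3   29.9] mag [-364.9  171.6] F mag [1.4 0.1 4.5] yaw [3.141e+00 1.000e-03 1.860e+00] grip 29.4 29.8
```

Emit:
carry_out([
  {"tx": 0,"ty": 0,"tz": 10,"rx": 0,"ry": 0,"rz": 0},
  {"tx": 0,"ty": 0,"tz": 30,"rx": 0,"ry": 0,"rz": 0},
  {"tx": 0,"ty": 0,"tz": 40,"rx": 0,"ry": 0,"rz": 0},
  {"tx": 7.4,"ty": 35.4,"tz": 30,"rx": 0,"ry": 0,"rz": 0},
  {"tx": 7.4,"ty": 35.4,"tz": 0,"rx": 0,"ry": 0,"rz": 0},
  {"tx": 7.4,"ty": 35.4,"tz": 0,"rx": 0,"ry": 0,"rz": 0},
  {"tx": 7.4,"ty": 35.4,"tz": 0,"rx": 0,"ry": 0,"rz": 0},
  {"tx": 7.4,"ty": 35.4,"tz": 0,"rx": 0,"ry": 0,"rz": 0},
  {"tx": 7.4,"ty": 35.4,"tz": 0,"rx": 0,"ry": 0,"rz": 0},
  {"tx": 7.4,"ty": 35.4,"tz": 0,"rx": 0,"ry": 0,"rz": 0},
  {"tx": 7.4,"ty": 35.4,"tz": 0,"rx": 0,"ry": 0,"rz": 0},
  {"tx": 7.4,"ty": 35.4,"tz": 0,"rx": 0,"ry": 0,"rz": 0},
])

```text
time: 25.45
tool_pos: [535.4, 60.0, 139.9]
tcp_rot: [-3.142, 0.0, 1.86]
contact_force: [-0.1, 0.1, -0.6]
grip_width: 29.5
finger_force: 29.7
```

Emit:
carry_out([
  {"tx": 7.4,"ty": 35.4,"tz": 0,"rx": 0,"ry": 0,"rz": 0},
  {"tx": 0,"ty": 0,"tz": 0,"rx": 0,"ry": 0,"rz": 0},
  {"tx": 0,"ty": 0,"tz": 0,"rx": 0,"ry": 0,"rz": 0},
  {"tx": 0,"ty": 0,"tz": 0,"rx": 0,"ry": 0,"rz": 0},
])

```text
time: 25.85
tool_pos: [542.6, 93.0, 139.5]
tcp_rot: [-3.141, 0.0, 1.86]
contact_force: [-0.4, -0.0, 0.0]
grip_width: 29.3
finger_force: 29.7
```

```bash
python3 - <<'E'
from h import *
st();m=bot.camera_model("wrist");I=bot.capture("wrist");g=cv2.cvtColor(I,cv2.COLOR_RGB2GRAY).astype(int)
for z in(45,0,-30):print(proj("w",bot.get_obs()["tool_pos"]+[0,0,z],m))
for r in(233,245,300):print(r,g[r,270:376].tolist())
E
```

```text
t 25.85 pos [542.6  93.  139.5] mag [-47.2   0.4] F mag [0.1 0.4 0. ] yaw [-3.141  0.     1.86 ] grip 29.3 29.7
[315.02579382 298.32180955]
[315.24962226 249.11681888]
[315.3443757  228.28683853]
233 [100, 101, 101, 101, 101, 101, 101, 101, 100, 101, 101, 101, 52, 45, 45, 47, 45, 44, 67, 77, 75, 75, 71, 73, 56, 56, 56, 62, 65, 67, 66, 66, 66, 66, 66, 68, 68, 70, 72, 74, 75, 76, 77, 77, 77, 78, 79, 79, 80, 80, 79, 79, 77, 77, 77, 77, 77, 77, 76, 74, 73, 69, 68, 70, 64, 58, 59, 74, 72, 133, 133, 131, 138, 61, 79, 68, 39, 43, 44, 44, 42, 56, 93, 101, 99, 100, 100, 100, 100, 101, 100, 100, 100, 101, 100, 101, 100, 100, 100, 99, 98, 96, 95, 114, 114, 161]
245 [100, 100, 100, 100, 99, 99, 100, 101, 97, 50, 43, 44, 44, 45, 44, 44, 44, 52, 62, 76, 76, 80, 76, 77, 80, 81, 82, 84, 86, 88, 89, 92, 92, 93, 93, 92, 93, 93, 94, 96, 95, 95, 96, 97, 98, 97, 98, 97, 98, 98, 99, 99, 99, 99, 99, 98, 99, 98, 98, 97, 97, 95, 95, 94, 93, 93, 92, 92, 91, 91, 113, 151, 163, 87, 86, 67, 52, 40, 40, 40, 42, 43, 42, 42, 46, 86, 102, 100, 99, 99, 99, 100, 99, 100, 100, 99, 99, 100, 100, 100, 100, 99, 100, 101, 101, 101]
300 [92, 95, 73, 55, 55, 56, 56, 57, 46, 33, 33, 25, 164, 190, 186, 185, 185, 185, 185, 186, 186, 185, 185, 185, 185, 186, 186, 185, 185, 189, 196, 105, 32, 38, 41, 41, 39, 39, 39, 41, 40, 41, 41, 42, 44, 43, 41, 41, 40, 41, 40, 40, 44, 49, 52, 52, 48, 43, 40, 40, 41, 41, 40, 39, 40, 39, 39, 37, 32, 132, 190, 186, 185, 184, 184, 184, 184, 184, 184, 185, 189, 162, 24, 33, 33, 45, 57, 56, 56, 55, 55, 68, 79, 78, 77, 77, 78, 76, 77, 78, 77, 78, 81, 42, 33, 34]
```

Emit:
carry_out([
  {"tx": 1.3,"ty": 0.4,"tz": -20,"rx": 0,"ry": 0,"rz": 0},
  {"tx": 0,"ty": 0,"tz": -25,"rx": 0,"ry": 0,"rz": 0},
  {"tx": 0,"ty": 0,"tz": -20,"rx": 0,"ry": 0,"rz": 0},
  {"tx": 0,"ty": 0,"tz": -8,"rx": 0,"ry": 0,"rz": 0},
  {"tx": 0,"ty": 0,"tz": -8,"rx": 0,"ry": 0,"rz": 0},
  {"tx": 0,"ty": 0,"tz": 0,"rx": 0,"ry": 0,"rz": 0},
])

```text
time: 26.5
tool_pos: [544.0, 93.8, 58.1]
tcp_rot: [-3.141, -0.0, 1.86]
contact_force: [-1.1, -0.6, 0.4]
grip_width: 29.5
finger_force: 29.7
```

Emit:
carry_out([
  {"tx": 0,"ty": 0,"tz": -5,"rx": 0,"ry": 0,"rz": 0},
  {"tx": 0,"ty": 0,"tz": -5,"rx": 0,"ry": 0,"rz": 0},
  {"tx": 0,"ty": 0,"tz": 0,"rx": 0,"ry": 0,"rz": 0},
])

```text
time: 26.8
tool_pos: [543.9, 94.3, 48.1]
tcp_rot: [-3.141, -0.0, 1.86]
contact_force: [0.3, -0.6, -1.3]
grip_width: 29.5
finger_force: 29.7
```

```bash
python3 -c "from h import *;st()"
```

```text
t 26.8 pos [543.9  94.3  48.1] mag [-46.4  -1.2] F mag [-0.7 -0.1 -1.3] yaw [-3.141 -0.     1.86 ] grip 29.5 29.7
```

Emit:
carry_out([
  {"tx": 0,"ty": 0,"tz": -4,"rx": 0,"ry": 0,"rz": 0},
  {"tx": 0,"ty": 0,"tz": -4,"rx": 0,"ry": 0,"rz": 0},
  {"tx": 0,"ty": 0,"tz": 0,"rx": 0,"ry": 0,"rz": 0},
])

```text
time: 27.1
tool_pos: [543.8, 94.3, 39.9]
tcp_rot: [-3.141, -0.0, 1.86]
contact_force: [0.5, 0.0, -1.0]
grip_width: 29.3
finger_force: 29.7
```

Emit:
carry_out([
  {"tx": 0,"ty": 0,"tz": -2,"rx": 0,"ry": 0,"rz": 0},
  {"tx": 0,"ty": 0,"tz": -1,"rx": 0,"ry": 0,"rz": 0},
  {"tx": 0,"ty": 0,"tz": 0,"rx": 0,"ry": 0,"rz": 0},
])

```text
time: 27.4
tool_pos: [544.1, 94.3, 37.3]
tcp_rot: [-3.142, -0.0, 1.86]
contact_force: [0.1, 1.1, -1.6]
grip_width: 29.2
finger_force: 29.7
```

```bash
python3 -c "from h import *;st()"
```

```text
t 27.4 pos [544.1  94.3  37.3] mag [-46.4  -1.4] F mag [ 1.  -0.4 -1.6] yaw [-3.142 -0.     1.86 ] grip 29.2 29.7
```

Emit:
carry_out([
  {"tx": 0,"ty": 0,"tz": -1,"rx": 0,"ry": 0,"rz": 0},
  {"tx": 0,"ty": 0,"tz": 0,"rx": 0,"ry": 0,"rz": 0},
])

```text
time: 27.6
tool_pos: [544.1, 94.3, 36.4]
tcp_rot: [3.142, 0.0, 1.86]
contact_force: [0.0, -0.2, -0.8]
grip_width: 29.3
finger_force: 29.7
```

Emit:
carry_out([
  {"tx": 0,"ty": 0,"tz": 0,"rx": 0,"ry": 0,"rz": 0},
  {"tx": 0,"ty": 0,"tz": 0,"rx": 0,"ry": 0,"rz": 0},
  {"tx": 0,"ty": 0,"tz": 0,"rx": 0,"ry": 0,"rz": 0},
  {"tx": 0,"ty": 0,"tz": 0,"rx": 0,"ry": 0,"rz": 0},
  {"tx": 0,"ty": 0,"tz": 15,"rx": 0,"ry": 0,"rz": 0},
  {"tx": 0,"ty": 0,"tz": 30,"rx": 0,"ry": 0,"rz": 0},
  {"tx": 0,"ty": 0,"tz": 40,"rx": 0,"ry": 0,"rz": 0},
  {"tx": 0,"ty": 0,"tz": 40,"rx": 0,"ry": 0,"rz": 0},
  {"tx": 12,"ty": -40,"tz": 20,"rx": 0,"ry": 0,"rz": 0},
  {"tx": 12,"ty": -40,"tz": 10,"rx": 0,"ry": 0,"rz": 0},
  {"tx": 8,"ty": -30,"tz": 0,"rx": 0,"ry": 0,"rz": 0},
  {"tx": 0,"ty": 0,"tz": 0,"rx": 0,"ry": 0,"rz": 0},
], gripper=0.4)

```text
time: 28.8
tool_pos: [577.1, -19.4, 191.8]
tcp_rot: [3.14, 0.002, 1.856]
contact_force: [-0.3, 0.2, -0.1]
grip_width: 55.2
finger_force: 0.0
```

```bash
python3 - <<'E'
from h import *
st();m=bot.camera_model("wrist");I=bot.capture("wrist");np.savez("w8.npz",**m)
P=[proj("w",(*p,84),m) for p in((554.3,57.8),(544.1,94.3))];print(P)
u,v=P[1].astype(int);y0=max(0,v-110);x0=u-100;print(x0,y0)
cv2.imwrite("pics/w8.png",cv2.resize(I[y0:y0+195,x0:x0+230,::-1],None,fx=3,fy=3,interpolation=cv2.INTER_CUBIC))
E
```

```text
t 28.8 pos [577.1 -19.4 191.8] mag [-164.8   -0.6] F mag [ 0.3  0.2 -0.1] yaw [3.140e+00 2.000e-03 1.856e+00] grip 55.2 0.0
[array([315.02660793,  92.68543586]), array([315.65197379,  38.73005882])]
215 0
```

View pics/w8.png

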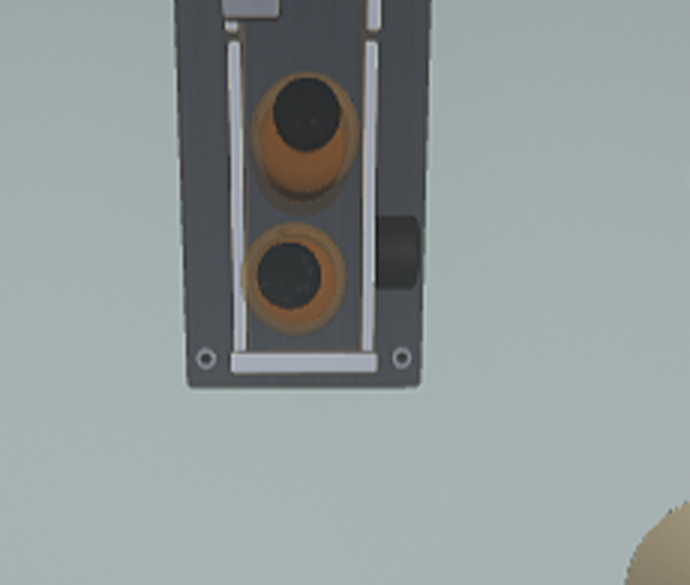

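Both bottles stand upright in the track, with caps at crop (305,115) and (290,275). Back to the knob.

Emit:
carry_out([
  {"tx": -7.5,"ty": 22.1,"tz": 0,"rx": 0,"ry": 0,"rz": -0.1425},
  {"tx": -7.5,"ty": 22.1,"tz": 0,"rx": 0,"ry": 0,"rz": -0.1425},
  {"tx": -7.5,"ty": 22.1,"tz": 0,"rx": 0,"ry": 0,"rz": -0.1425},
  {"tx": -7.5,"ty": 22.1,"tz": 0,"rx": 0,"ry": 0,"rz": -0.1425},
  {"tx": -7.5,"ty": 22.1,"tz": 0,"rx": 0,"ry": 0,"rz": -0.1425},
  {"tx": -7.5,"ty": 22.1,"tz": 0,"rx": 0,"ry": 0,"rz": -0.1425},
  {"tx": -7.5,"ty": 22.1,"tz": 0,"rx": 0,"ry": 0,"rz": -0.1425},
  {"tx": -7.5,"ty": 22.1,"tz": 0,"rx": 0,"ry": 0,"rz": -0.1425},
  {"tx": -7.5,"ty": 22.1,"tz": 0,"rx": 0,"ry": 0,"rz": -0.1425},
  {"tx": -7.5,"ty": 22.1,"tz": 0,"rx": 0,"ry": 0,"rz": -0.1425},
  {"tx": -7.5,"ty": 22.1,"tz": 0,"rx": 0,"ry": 0,"rz": -0.1425},
  {"tx": 0,"ty": 0,"tz": 0,"rx": 0,"ry": 0,"rz": 0},
])

```text
time: 30.05
tool_pos: [491.7, 230.5, 191.3]
tcp_rot: [-3.141, 0.001, 0.294]
contact_force: [0.1, -0.6, 0.6]
grip_width: 54.9
finger_force: 0.0
```

Emit:
carry_out([
  {"tx": 0,"ty": 0,"tz": 0,"rx": 0,"ry": 0,"rz": 0},
  {"tx": 0,"ty": 0,"tz": 0,"rx": 0,"ry": 0,"rz": 0},
])

```text
time: 30.25
tool_pos: [493.5, 227.1, 191.3]
tcp_rot: [3.141, 0.0, 0.295]
contact_force: [0.1, -0.6, 0.5]
grip_width: 55.2
finger_force: 0.0
```

```bash
python3 -c "from h import *;st()"
```

```text
t 30.25 pos [493.5 227.1 191.3] mag [95.3  9.2] F mag [-0.5  0.1  0.5] yaw [3.141 0.    0.295] grip 55.2 0.0
```

Emit:
carry_out([
  {"tx": 1,"ty": -3,"tz": -20,"rx": 0,"ry": 0,"rz": -0.006},
  {"tx": 0,"ty": 0,"tz": -30,"rx": 0,"ry": 0,"rz": 0},
  {"tx": 0,"ty": 0,"tz": -30,"rx": 0,"ry": 0,"rz": 0},
  {"tx": 0,"ty": 0,"tz": -30,"rx": 0,"ry": 0,"rz": 0},
  {"tx": 0,"ty": 0,"tz": -20,"rx": 0,"ry": 0,"rz": 0},
  {"tx": 0,"ty": 0,"tz": 0,"rx": 0,"ry": 0,"rz": 0},
  {"tx": 0,"ty": 0,"tz": 0,"rx": 0,"ry": 0,"rz": 0},
])

```text
time: 30.95
tool_pos: [495.1, 223.9, 61.8]
tcp_rot: [3.141, 0.0, 0.287]
contact_force: [0.3, 0.4, 0.7]
grip_width: 55.3
finger_force: 0.0
```

```bash
python3 -c "from h import *;st()"
```

```text
t 30.95 pos [495.1 223.9  61.8] mag [91.7  8.6] F mag [ 0.3 -0.4  0.7] yaw [3.141 0.    0.287] grip 55.3 0.0
```

Emit:
carry_out([
  {"tx": 0,"ty": 0,"tz": 0,"rx": 0,"ry": 0,"rz": 0},
  {"tx": 0,"ty": 0,"tz": 0,"rx": 0,"ry": 0,"rz": 0},
  {"tx": 0,"ty": 0,"tz": 0,"rx": 0,"ry": 0,"rz": 0},
  {"tx": 0,"ty": 0,"tz": 0,"rx": 0,"ry": 0,"rz": 0},
  {"tx": 0,"ty": 0,"tz": 0,"rx": 0,"ry": 0,"rz": 0},
  {"tx": 0,"ty": 0,"tz": 0,"rx": 0,"ry": 0,"rz": 0},
  {"tx": 0,"ty": 0,"tz": 0,"rx": 0,"ry": 0,"rz": 0},
], gripper=1)

```text
time: 31.65
tool_pos: [494.8, 224.2, 61.7]
tcp_rot: [3.141, -0.0, 0.287]
contact_force: [-0.3, -2.4, 2.8]
grip_width: 17.2
finger_force: 30.0
```

```bash
python3 -c "from h import *;st()"
```

```text
t 31.65 pos [494.8 224.2  61.7] mag [92.1  8.8] F mag [-2.2  0.9  2.8] yaw [ 3.141 -0.     0.287] grip 17.2 30.0
```

Emit:
carry_out([
  {"tx": -0.2,"ty": 0.6,"tz": 0,"rx": 0,"ry": 0,"rz": 0},
  {"tx": -0.2,"ty": 0.6,"tz": 0,"rx": 0,"ry": 0,"rz": 0},
  {"tx": 0,"ty": 0,"tz": 0,"rx": 0,"ry": 0,"rz": 0},
  {"tx": 1,"ty": 0.3,"tz": 0,"rx": 0,"ry": 0,"rz": 0},
  {"tx": 1,"ty": 0.3,"tz": 0,"rx": 0,"ry": 0,"rz": 0},
  {"tx": 1,"ty": 0.3,"tz": 0,"rx": 0,"ry": 0,"rz": 0},
  {"tx": 0,"ty": 0,"tz": 0,"rx": 0,"ry": 0,"rz": 0},
])

```text
time: 32.35
tool_pos: [498.0, 225.7, 61.7]
tcp_rot: [3.14, -0.001, 0.287]
contact_force: [1.0, -5.3, 3.1]
grip_width: 17.4
finger_force: 30.0
```

```bash
python3 -c "from h import *;st()"
```

```text
t 32.35 pos [498.  225.7  61.7] mag [92.7  5.3] F mag [-5.4  0.5  3.1] yaw [ 3.14e+00 -1.00e-03  2.87e-01] grip 17.4 30.0
```

Emit:
carry_out([
  {"tx": 1,"ty": 0.3,"tz": 0,"rx": 0,"ry": 0,"rz": 0},
  {"tx": 1,"ty": 0.3,"tz": 0,"rx": 0,"ry": 0,"rz": 0},
  {"tx": 1,"ty": 0.3,"tz": 0,"rx": 0,"ry": 0,"rz": 0},
  {"tx": 1,"ty": 0.3,"tz": 0,"rx": 0,"ry": 0,"rz": 0},
  {"tx": 1,"ty": 0.3,"tz": 0,"rx": 0,"ry": 0,"rz": 0},
  {"tx": 0,"ty": 0,"tz": 0,"rx": 0,"ry": 0,"rz": 0},
])

```text
time: 32.95
tool_pos: [503.0, 227.2, 61.7]
tcp_rot: [3.14, -0.001, 0.287]
contact_force: [1.7, -6.4, 3.0]
grip_width: 17.2
finger_force: 30.0
```

```bash
python3 -c "from h import *;st()"
```

```text
t 32.95 pos [503.  227.2  61.7] mag [92.7  0.1] F mag [-6.7  0.2  3. ] yaw [ 3.14e+00 -1.00e-03  2.87e-01] grip 17.2 30.0
```

Forward under control, 36 mm up to first contact.

Emit:
carry_out([
  {"tx": 0.9,"ty": -2.9,"tz": 0,"rx": 0,"ry": 0,"rz": 0},
  {"tx": 0.9,"ty": -2.9,"tz": 0,"rx": 0,"ry": 0,"rz": 0},
  {"tx": 0.9,"ty": -2.9,"tz": 0,"rx": 0,"ry": 0,"rz": 0},
  {"tx": 0.8,"ty": -2.9,"tz": 0,"rx": 0,"ry": 0,"rz": 0},
  {"tx": 0.9,"ty": -2.9,"tz": 0,"rx": 0,"ry": 0,"rz": 0},
  {"tx": 0.9,"ty": -2.9,"tz": 0,"rx": 0,"ry": 0,"rz": 0},
  {"tx": 0.8,"ty": -2.9,"tz": 0,"rx": 0,"ry": 0,"rz": 0},
  {"tx": 0.9,"ty": -2.9,"tz": 0,"rx": 0,"ry": 0,"rz": 0},
  {"tx": 0.9,"ty": -2.9,"tz": 0,"rx": 0,"ry": 0,"rz": 0},
  {"tx": 0.8,"ty": -2.9,"tz": 0,"rx": 0,"ry": 0,"rz": 0},
  {"tx": 0.9,"ty": -2.9,"tz": 0,"rx": 0,"ry": 0,"rz": 0},
  {"tx": 0,"ty": 0,"tz": 0,"rx": 0,"ry": 0,"rz": 0},
])

```text
time: 34.15
tool_pos: [512.5, 195.1, 61.7]
tcp_rot: [3.14, -0.001, 0.287]
contact_force: [1.8, -6.0, 2.5]
grip_width: 17.2
finger_force: 30.0
```

```bash
python3 -c "from h import *;st()"
```

```text
t 34.15 pos [512.5 195.1  61.7] mag [59.2  0.1] F mag [-6.3 -0.   2.5] yaw [ 3.14e+00 -1.00e-03  2.87e-01] grip 17.2 30.0
```

Emit:
carry_out([
  {"tx": 0.3,"ty": -1.1,"tz": 0,"rx": 0,"ry": 0,"rz": 0},
  {"tx": 0.3,"ty": -1.1,"tz": 0,"rx": 0,"ry": 0,"rz": 0},
  {"tx": 0.4,"ty": -1.1,"tz": 0,"rx": 0,"ry": 0,"rz": 0},
  {"tx": 0.3,"ty": -1.1,"tz": 0,"rx": 0,"ry": 0,"rz": 0},
  {"tx": 0.3,"ty": -1.1,"tz": 0,"rx": 0,"ry": 0,"rz": 0},
  {"tx": 0.4,"ty": -1.1,"tz": 0,"rx": 0,"ry": 0,"rz": 0},
  {"tx": 0.3,"ty": -1.1,"tz": 0,"rx": 0,"ry": 0,"rz": 0},
  {"tx": 0.3,"ty": -1.1,"tz": 0,"rx": 0,"ry": 0,"rz": 0},
  {"tx": 0,"ty": 0,"tz": 0,"rx": 0,"ry": 0,"rz": 0},
])

```text
time: 35.05
tool_pos: [514.8, 187.1, 61.7]
tcp_rot: [3.141, -0.001, 0.287]
contact_force: [2.3, -5.1, 5.0]
grip_width: 17.0
finger_force: 30.0
```

```bash
python3 -c "from h import *;st()"
```

```text
t 35.05 pos [514.8 187.1  61.7] mag [50.9  0.2] F mag [-5.5 -0.8  5. ] yaw [ 3.141e+00 -1.000e-03  2.870e-01] grip 17.0 30.0
```

Emit:
carry_out([
  {"tx": 0.3,"ty": -1,"tz": 0,"rx": 0,"ry": 0,"rz": 0},
  {"tx": 0.3,"ty": -1,"tz": 0,"rx": 0,"ry": 0,"rz": 0},
  {"tx": 0.3,"ty": -1,"tz": 0,"rx": 0,"ry": 0,"rz": 0},
  {"tx": 0,"ty": 0,"tz": 0,"rx": 0,"ry": 0,"rz": 0},
])

```text
time: 35.45
tool_pos: [515.7, 184.2, 61.7]
tcp_rot: [3.141, -0.001, 0.287]
contact_force: [1.4, -4.7, 4.3]
grip_width: 17.3
finger_force: 30.0
```

```bash
python3 -c "from h import *;st()"
```

```text
t 35.45 pos [515.7 184.2  61.7] mag [47.9  0.2] F mag [-4.9  0.   4.3] yaw [ 3.141e+00 -1.000e-03  2.870e-01] grip 17.3 30.0
```

Emit:
carry_out([
  {"tx": 0.2,"ty": -0.6,"tz": 0,"rx": 0,"ry": 0,"rz": 0},
  {"tx": 0.1,"ty": -0.5,"tz": 0,"rx": 0,"ry": 0,"rz": 0},
  {"tx": 0,"ty": 0,"tz": 0,"rx": 0,"ry": 0,"rz": 0},
])

```text
time: 35.75
tool_pos: [516.0, 183.2, 61.7]
tcp_rot: [3.141, -0.001, 0.287]
contact_force: [1.9, -2.7, 5.0]
grip_width: 16.9
finger_force: 30.0
```

```bash
python3 -c "from h import *;st()"
```

```text
t 35.75 pos [516.  183.2  61.7] mag [46.8  0.2] F mag [-3.1 -1.1  5. ] yaw [ 3.141e+00 -1.000e-03  2.870e-01] grip 16.9 30.0
```

Emit:
carry_out([
  {"tx": 0.1,"ty": -0.4,"tz": 0,"rx": 0,"ry": 0,"rz": 0},
  {"tx": 0,"ty": 0,"tz": 0,"rx": 0,"ry": 0,"rz": 0},
])

```text
time: 35.95
tool_pos: [516.1, 182.8, 61.6]
tcp_rot: [3.141, -0.001, 0.287]
contact_force: [1.8, -4.2, 5.3]
grip_width: 17.4
finger_force: 30.0
```

```bash
python3 -c "from h import *;st()"
```

```text
t 35.95 pos [516.1 182.8  61.6] mag [46.4  0.2] F mag [-4.6 -0.5  5.3] yaw [ 3.141e+00 -1.000e-03  2.870e-01] grip 17.4 30.0
```

Emit:
carry_out([
  {"tx": 0.1,"ty": -0.3,"tz": 0,"rx": 0,"ry": 0,"rz": 0},
  {"tx": 0,"ty": 0,"tz": 0,"rx": 0,"ry": 0,"rz": 0},
])

```text
time: 36.15
tool_pos: [516.1, 182.5, 61.6]
tcp_rot: [3.141, -0.001, 0.287]
contact_force: [2.2, -3.9, 5.9]
grip_width: 17.5
finger_force: 30.0
```

```bash
python3 -c "from h import *;st()"
```

```text
t 36.15 pos [516.1 182.5  61.6] mag [46.1  0.2] F mag [-4.4 -0.9  5.9] yaw [ 3.141e+00 -1.000e-03  2.870e-01] grip 17.5 30.0
```

Emit:
carry_out([
  {"tx": 0.1,"ty": -0.4,"tz": 0,"rx": 0,"ry": 0,"rz": 0},
  {"tx": 0.1,"ty": -0.4,"tz": 0,"rx": 0,"ry": 0,"rz": 0},
  {"tx": 0,"ty": 0,"tz": 0,"rx": 0,"ry": 0,"rz": 0},
])

```text
time: 36.45
tool_pos: [516.4, 181.7, 61.7]
tcp_rot: [3.141, -0.001, 0.287]
contact_force: [2.8, -4.3, 5.3]
grip_width: 17.1
finger_force: 30.0
```

```bash
python3 -c "from h import *;st()"
```

```text
t 36.45 pos [516.4 181.7  61.7] mag [45.2  0.2] F mag [-5.  -1.5  5.3] yaw [ 3.141e+00 -1.000e-03  2.870e-01] grip 17.1 30.0
```

Emit:
carry_out([
  {"tx": 0.1,"ty": -0.4,"tz": 0,"rx": 0,"ry": 0,"rz": 0},
  {"tx": 0,"ty": 0,"tz": 0,"rx": 0,"ry": 0,"rz": 0},
])

```text
time: 36.65
tool_pos: [516.4, 181.5, 61.6]
tcp_rot: [-3.141, -0.001, 0.287]
contact_force: [1.6, -3.5, 5.0]
grip_width: 17.3
finger_force: 30.0
```

```bash
python3 -c "from h import *;st()"
```

```text
t 36.65 pos [516.4 181.5  61.6] mag [45.1  0.3] F mag [-3.8 -0.5  5. ] yaw [-3.141e+00 -1.000e-03  2.870e-01] grip 17.3 30.0
```

Emit:
carry_out([
  {"tx": 0.1,"ty": -0.5,"tz": 0,"rx": 0,"ry": 0,"rz": 0},
  {"tx": 0,"ty": 0,"tz": 0,"rx": 0,"ry": 0,"rz": 0},
])

```text
time: 36.85
tool_pos: [516.3, 181.4, 61.7]
tcp_rot: [-3.141, -0.001, 0.287]
contact_force: [2.3, -1.0, 4.9]
grip_width: 17.3
finger_force: 30.0
```

```bash
python3 -c "from h import *;st()"
```

```text
t 36.85 pos [516.3 181.4  61.7] mag [44.9  0.4] F mag [-1.7 -1.9  4.9] yaw [-3.141e+00 -1.000e-03  2.870e-01] grip 17.3 30.0
```

Emit:
carry_out([
  {"tx": 0.1,"ty": -0.4,"tz": 0,"rx": 0,"ry": 0,"rz": 0},
  {"tx": 0,"ty": 0,"tz": 0,"rx": 0,"ry": 0,"rz": 0},
])

```text
time: 37.05
tool_pos: [516.3, 181.3, 61.6]
tcp_rot: [-3.14, -0.001, 0.287]
contact_force: [0.3, -0.2, 5.2]
grip_width: 17.3
finger_force: 30.0
```

```bash
python3 -c "from h import *;st()"
```

```text
t 37.05 pos [516.3 181.3  61.6] mag [44.8  0.4] F mag [-0.3 -0.2  5.2] yaw [-3.14e+00 -1.00e-03  2.87e-01] grip 17.3 30.0
```

The row is hard against the stop: the hand's load dropped to about 0 at the expected travel. Letting go.

Emit:
carry_out([
  {"tx": 0,"ty": 0,"tz": 0,"rx": 0,"ry": 0,"rz": 0},
  {"tx": 0,"ty": 0,"tz": 0,"rx": 0,"ry": 0,"rz": 0},
  {"tx": 0,"ty": 0,"tz": 0,"rx": 0,"ry": 0,"rz": 0},
  {"tx": 0,"ty": 0,"tz": 0,"rx": 0,"ry": 0,"rz": 0},
  {"tx": 0,"ty": 0,"tz": 0,"rx": 0,"ry": 0,"rz": 0},
  {"tx": 0,"ty": 0,"tz": 20,"rx": 0,"ry": 0,"rz": 0},
  {"tx": 0,"ty": 0,"tz": 40,"rx": 0,"ry": 0,"rz": 0},
  {"tx": 0,"ty": 0,"tz": 40,"rx": 0,"ry": 0,"rz": 0},
  {"tx": -30,"ty": -20,"tz": 40,"rx": 0,"ry": 0,"rz": 0},
  {"tx": -30,"ty": -20,"tz": 20,"rx": 0,"ry": 0,"rz": 0},
  {"tx": 0,"ty": 0,"tz": 0,"rx": 0,"ry": 0,"rz": 0},
  {"tx": 0,"ty": 0,"tz": 0,"rx": 0,"ry": 0,"rz": 0},
], gripper=0.4)

```text
time: 38.25
tool_pos: [458.6, 141.7, 219.2]
tcp_rot: [3.141, -0.002, 0.286]
contact_force: [0.9, 0.3, -0.2]
grip_width: 55.2
finger_force: 0.0
```

```bash
python3 - <<'E'
from h import *
st();m=bot.camera_model("wrist");I=bot.capture("wrist");g=cv2.cvtColor(I,cv2.COLOR_RGB2GRAY)
print("pred knob",proj("w",(516.3,181.3,94),m))
for x in(-88.4,-57.4):print("pred cap",proj("w",(*(O+ax*x),84),m))
c=cv2.HoughCircles(cv2.medianBlur(g[:215],3),cv2.HOUGH_GRADIENT,1,12,param1=100,param2=12,minRadius=6,maxRadius=16)
for u,v,r in c[0]:
    if 250<u<520 and g[int(v),int(u)]<60:print("dark",u,v,r)
H=cv2.cvtColor(I,cv2.COLOR_RGB2HSV);a=cv2.inRange(H,(8,120,60),(22,255,255));a[215:]=0
n,_,s,ce=cv2.connectedComponentsWithStats(a)
for i in range(1,n):
    if s[i,4]>30:print("amber",s[i],ce[i])
E
```

```text
t 38.25 pos [458.6 141.7 219.2] mag [23.4 67. ] F mag [ 0.  -1.  -0.2] yaw [ 3.141e+00 -2.000e-03  2.860e-01] grip 55.2 0.0
pred knob [291.22413485 112.00811302]
pred cap [447.58999818 110.91170184]
pred cap [411.4148339  111.01900237]
dark 410.5 109.5 10.6
amber [388  97  19  25 291] [396.19243986 108.83161512]
amber [420 100  20  24 288] [428.49305556 110.79513889]
```

```bash
python3 -c "from plant import bot;print(bot.close_job())"
```

```text
the job is handed in; nothing more can be done
None
```

I parked the follower in the notch, stood both amber bottles in the track, and led the follower forward until it held them against the stop. I let go and handed the job in at about 38 s; the verdict wasn't shown, and the final state was checked by force and image measurements.

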